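# Charge the tub finisher with rough stones and set its twin dial

### The arm

A 6-joint arm with a two-finger parallel gripper is mounted at the origin on a cart in front of the work surface, level with it; the furniture and walls round the work are solid. World frame = base frame: x ahead of the robot, y to its left, z up, the work surface at z = 0. Lengths are in m, angles in rad, forces in N, time in s.
With the tool pointing down it reaches from about 0.3 to 0.875 m from the base axis. Payload 6.4 kg.
Tool frame: the origin (TCP) lies on the centre line of the jaws, within the pads' length; the fingertips stand 14 mm ahead of it and the grasp point (between the pads) lies 5 mm behind it; z points along the fingers, y is the direction in which the jaws open and shut (so a half turn about z gives the same grasp; the last joint's range is limited). The gripper opens to 88 mm and grips with 3 to 60 N. Pads are 18 mm wide; open, the fingers measure 123 mm over their backs; the gripper's body (75 mm by 187 mm) begins 45 mm behind the grasp point.
Start: joints at [0.958, 0.181, 1.607, -0, 1.354, -0.206], TCP at [0.228, 0.528, 0.253] pointing down, gripper open.
Joint ranges: [-2.99, 2.99], [-0.89, 2.07], [0.3, 2.58], [-1.14, 4.28], [0, 2.63], [-3.12, 3.12]. Speed limits (rad/s): [2.57, 2.57, 3.01, 3.14, 3.14, 3.14].

### API

Orientations are given as a 3x3 rotation matrix whose columns are the frame's x, y, z axes.
In Python, from rig import telemetry, viewer, env gives the robot as it stands. The module is installed in compiled form; this text tells all that it offers.
- The arm moves only by the shell command python3 -m pendant 'ROWS'. ROWS is text: rows parted by semicolons, each of 5 numbers parted by spaces: the shift along the tool's x, y, z in mm, then the turn about the tool's z in degrees, then the opening in per cent of the stroke, from 0 (shut) to 100 (fully open). In form: x y z spin grip; .... A call has 1 to 5 rows; each row is the pose to reach, as a shift and turn from the pose commanded when the call began, along the tool's axes at that moment; what a row does not reach only later rows make up. A row lasts 1/10 s, in which the tool goes at most 50 mm and 8.59 degrees, less where a joint would pass 70% of its speed; a pose out of reach is approached as far as the arm can. A call with a gripper value outside its range is refused whole. The fingers move at their own pace and stop on an object; the grip force is fixed at half the most. Time passes only in rows, so rows that repeat a pose let the fingers close. It gives the time, the measured TCP pose, the force and the opening at its end, in the units of the state.
- telemetry.read_state(): the state, without advancing time (a new reading comes with each control period).
- viewer.read_camera(name): name is "scene" or "top" or "wrist"; returns the picture (480x640x3 uint8, red, green, blue); there is no depth.
- viewer.get_calibration(name): a dict with "camera_matrix" (3x3 intrinsics, pixels), "world_to_cam" (4x4, takes a point from world to camera coordinates). Camera axes: x right, y up, looking along -z (the intrinsics and any distortion apply to the point x, -y, -z); pixel columns grow to the right and rows downward; lengths in m; the calibration is good to about 2 mm. The wrist camera is an equidistant fisheye: a pixel r from the principal point sees the ray r / f radians off the axis. A picture is of the moment at which its call begins: read the wrist's pose just before it. get_calibration takes no time and is no camera call; for the wrist camera it gives the pose at the moment of the call.
- env.job_done(): hands the job in, once; it reports no verdict.
The state is a dict: "t": time; "joints": joint angles; "qd": joint speeds; "tau": joint torques, N m; "eef_pos": TCP position; "tool_rot": TCP orientation; "force": force on the tool from outside, world axes, zero at the start; "moment": the same for the moment, N m; "gripper_width": finger opening in m.
Only numpy, scipy, OpenCV 4.12 (cv2) and the standard library are available. Lean on these libraries where they do the work, as an engineer would, in place of code of your own. Each camera call takes 0.05 s, during which the arm holds its last target.

### The job

Start a finishing batch: put every rough stone that lies on the open bench between the tray and the control box into the aluminium tray while its yellow end gate is shut, then lower the gate all the way, tip the tray by its rear handle until all the stones have slid over the gate into the blue tub, and let the tray back down level and shut its gate again. Then set the twin dial on the control box: first turn the outer ring until its green line points at the green dot without moving the inner knob, then turn the inner knob until its orange line points at the orange dot without moving the ring off its dot. The finished cabochon, the tape roll, the jar and the stones far back by the wall are not part of the batch: leave them where they are.

Things in the scene. Friction and masses are not known exactly. Their poses are not given: they have to be found in the camera images.
- finisher: The tub finisher, fixed to the bench: a blue open tub with an aluminium tipping tray hinged to it. Origin on the bench under the tray's hinge line, half-way along it; its x axis runs along the hinge line, +y from the hinge to the tub (the tray lies on the -y side), z up. Base plate 200 mm (x) by 325 mm (y). Highest parts with the tray level: the tray's rim (175 mm above the bench) and the tub's splash guard at y = +153 mm (168 mm).
- tray_hinge (a point): Middle of the tray's hinge line, 130 mm above the bench, at the edge of the tray's floor by the tub. The hinge line runs along the finisher's x axis; the gate turns about the same line.
- tray_floor (a point): Centre of the tray's inner floor (upper face), moving with the tray; axes as the finisher's when level. Inner size 150 mm (x) by 104 mm (y), walls 45 mm high and 4 mm thick; the hinge line is at +52 mm in y. Level, the floor is 130 mm above the bench.
- tray (a joint): Tilt of the tray in rad: 0 level on its rest, grows as the rear (-y) end is lifted, stop at 1.05. Nothing holds it up: it falls back if let go. About 0.35 kg empty. The tray's floor is smooth: stones slide off somewhere between about 0.4 and 0.9 rad.
- tray_handle (a point): Middle of the tray's rear handle, a round steel bar 10 mm thick with a red grip 13 mm thick, 90 mm long along the finisher's x axis, its middle line 43 mm behind the tray's rear wall; on the level tray 155 mm above the bench and 151 mm from the hinge line. It moves on an arc of 153 mm about the hinge line. A grip that closes across the bar can stay upright while the bar turns in it.
- gate (a joint): Opening of the yellow end gate (158 mm wide, 44 mm high) relative to the tray, in rad: 0 shut (upright), 1.57 fully down, in line with the tray's floor like a chute over the tub. A stiff hinge: it stays where it is left; about 1.5 N at the pin moves it.
- gate_pin (a point): Gripping point of the gate's side pin: a round bar 10 mm thick, parallel to the hinge line, that sticks out 59 mm beyond the tray's side on the finisher's -x side, with a red end 12 mm thick; the point is 31 mm out from the tray's wall, 36 mm from the hinge line (straight above it when the gate is shut, level with it on the tub side when it is down).
- tub_floor (a point): Centre of the blue tub's inner floor, 45 mm above the bench; axes as the finisher's. Inner size 166 mm (x) by 148 mm (y); rim 106 mm above the bench.
- dial_centre (a point): Twin dial on the control box (150 x 150 mm, panel 51 mm above the bench, fixed): this point is on the dial's upright axis at the foot of the outer ring, 54 mm above the bench. The grey outer ring is 56 mm across, from 54 to 78 mm above the bench; the black inner knob is 24 mm across and stands on from 78 to 108 mm above the bench. The point's own axes are the box's; a pointer at 0 points along its +y.
- outer_ring (a joint): Turn of the outer ring in rad, clockwise from above, 0 to 2.7; its green line points at the green dot at 1.50. Stays where it is left (friction 0.05 N m).
- inner_knob (a joint): Turn of the inner knob in rad, clockwise from above, 0 to 2.7, free of the ring; its orange line points at the orange dot at 2.10. Stays where it is left (friction 0.03 N m).
- outer_mark (a point): End of the green line on the top of the outer ring, 22 mm from its axis.
- inner_mark (a point): End of the orange line on the top of the inner knob, 10 mm from its axis.
- stone_0_c (a point): Centre of the large tan rough stone, 44 x 52 x 36 mm (own x, y, z), 0.16 kg. It may be absent. Behind the stones a hot plate and other equipment stand on the bench from 0.69 m ahead of the robot on.
- stone_1_c (a point): Centre of the black and white rough stone, 32 x 44 x 23 mm (own x, y, z), 0.07 kg. It may be absent.
- stone_2_c (a point): Centre of a small red-brown rough stone, 29 x 34 x 22 mm (own x, y, z), 0.045 kg. It may be absent.
- stone_3_c (a point): Centre of another small red-brown rough stone, alike: 29 x 34 x 22 mm, 0.045 kg. It may be absent.
- cabochon_c (a point): Centre of the finished blue-green cabochon, 22 x 30 x 8 mm, smooth and low: not part of the batch.
- tape_c (a point): Centre of the black tape roll, 62 mm across, 19 mm high: not part of the batch.
- jar_c (a point): Centre of the dark jar with white lid, 55 mm across, 68 mm high: not part of the batch.

How it is judged:
By the outcome, as a careful person would: the job done as asked, in the order asked, and still so for the second after the job is handed in, with the robot touching nothing.
Of stone_0, stone_1, stone_2, stone_3 only 2 to 4 are there at a start; the rules pass over those that are not, and their reading is None.
At some moment in a run one of stone_0, stone_1, stone_2, stone_3 may be knocked a few centimetres aside while the robot is not near it.
Once in a run the grip may slacken for a moment while it holds something.
It also fails if it takes over 210 s, if anything falls off the work surface, if the arm or the gripper's body presses on something with over 40 N, if the wrist force passes 120 N, or if a joint passes its speed limit or range.

## Working session

There is one attempt and no reset: what is moved stays moved. The work goes in short steps, Python scripts to look and compute and a shell command to move; the robot and the scene stay as the last step left them, time stands still between calls to the robot, and variables do not carry over. Pictures are saved under pics/ and viewed, and the job is handed in when it is done.

```bash
mkdir -p pics; ls; python3 - <<'E'
from rig import telemetry, viewer
import cv2
print(telemetry.read_state())
for n in ("scene","top","wrist"):
    c=viewer.get_calibration(n); print(n,c)
    im=viewer.read_camera(n); cv2.imwrite(f"pics/{n}0.png",im[:,:,::-1])
E
```

```text
pics
{'t': 0.0, 'joints': array([ 9.57709512e-01,  1.81520956e-01,  1.60796622e+00,  2.08934916e-05,
        1.35379220e+00, -2.06265384e-01]), 'qd': array([-0.00032054, -0.0001387 , -0.00050244,  0.0017792 , -0.00132052,
       -0.00117248]), 'tau': array([ 4.08301985e-04, -4.33862150e+01, -3.41853118e+01,  7.02971988e-02,
        3.83200042e-02, -1.42606759e-04]), 'eef_pos': array([0.22719438, 0.52767741, 0.2518416 ]), 'tool_rot': array([[-9.18381228e-01,  3.95695521e-01, -9.87216229e-04],
       [ 3.95696584e-01,  9.18380282e-01, -1.36778562e-03],
       [ 3.65413277e-04, -1.64678672e-03, -9.99998577e-01]]), 'force': array([ 0.2455999 ,  0.57858575, -1.0345886 ]), 'moment': array([-0.06072343,  0.0068638 ,  0.02303434]), 'gripper_width': 0.08818297924734225}
scene {'camera_matrix': array([[540.29482056,   0.        , 312.25565682],
       [  0.        , 540.29482056, 234.6194937 ],
       [  0.        ,   0.        ,   1.        ]]), 'world_to_cam': array([[ 0.71382969, -0.70031383, -0.00277852, -0.41079089],
       [ 0.27604751,  0.27772443,  0.92014505, -0.24342969],
       [-0.
[... 292 characters left out ...]
orld_to_cam': array([[ 0.01876258, -0.99977238, -0.01015605, -0.07564529],
       [ 0.99641561,  0.01785963,  0.08268597, -0.4969385 ],
       [-0.08248577, -0.01167104,  0.9965239 , -1.327145  ],
       [ 0.        ,  0.        ,  0.        ,  1.        ]])}
wrist {'camera_matrix': array([[371.64829954,   0.        , 317.84090415],
       [  0.        , 371.64829954, 237.65474959],
       [  0.        ,   0.        ,   1.        ]]), 'world_to_cam': array([[ 0.39522224,  0.91858487, -0.00110333, -0.57456837],
       [-0.87327126,  0.37535287, -0.31065661,  0.04335172],
       [-0.28495032,  0.12374191,  0.95052157, -0.39096081],
       [ 0.        ,  0.        ,  0.        ,  1.        ]])}
```

View pics/scene0.png

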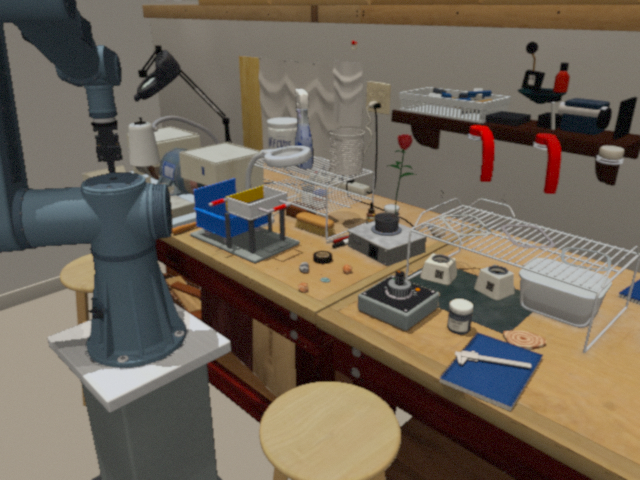

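View pics/top0.png

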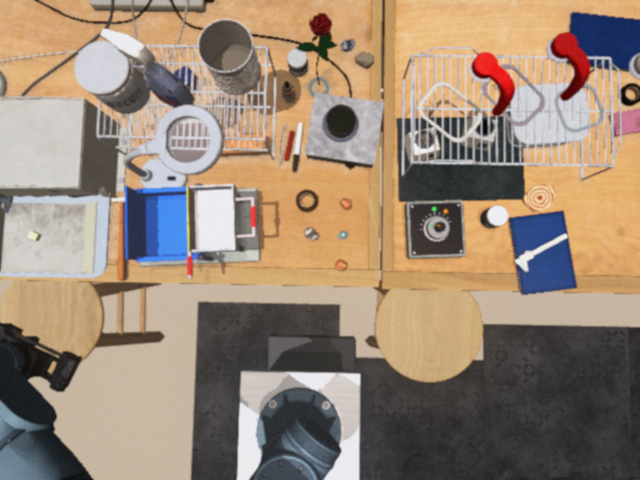

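View pics/wrist0.png

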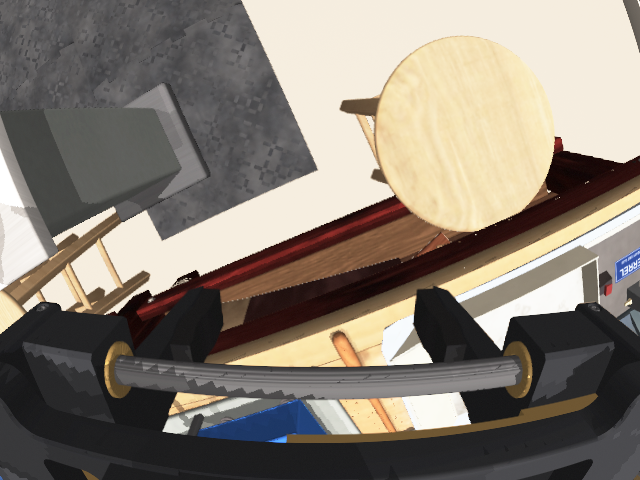

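Top view: two red-brown stones at (346,203) and (341,265), the black/white stone at (311,233), the cabochon at (343,235), the tape at (307,201). The tray is at (213,217) and the dial at (437,228). No big tan stone is on the open bench.

```bash
cat > h.py <<'E'
import numpy as np, cv2
from rig import telemetry, viewer
def px2w(n,uv,z,cal=None):
    c=cal or viewer.get_calibration(n); K=c["camera_matrix"]; T=c["world_to_cam"]
    x=(uv[0]-K[0,2])/K[0,0]; y=(uv[1]-K[1,2])/K[1,1]
    if n=="wrist":
        r=np.hypot(x,y); s=np.sin(r)/r if r>1e-9 else 1; d=np.array([x*s,-y*s,-np.cos(r)])
    else: d=np.array([x,-y,-1.])
    R=T[:3,:3]; o=-R.T@T[:3,3]; d=R.T@d
    return o+d*(z-o[2])/d[2]
def w2px(n,p,cal=None):
    c=cal or viewer.get_calibration(n); K=c["camera_matrix"]; T=c["world_to_cam"]
    q=T[:3,:3]@np.array(p)+T[:3,3]; v=np.array([q[0],-q[1],-q[2]])
    if n=="wrist":
        th=np.arctan2(np.hypot(v[0],v[1]),v[2]); h=np.hypot(v[0],v[1]); a=v[:2]/h*th
    else: a=v[:2]/v[2]
    return a*K[0,0]+K[:2,2]
def crop(im,x0,y0,x1,y1,s,name):
    c=im[y0:y1,x0:x1,::-1]; cv2.imwrite("pics/"+name,cv2.resize(c,None,fx=s,fy=s,interpolation=cv2.INTER_CUBIC))
def toolshift(target,z=None):
    s=telemetry.read_state(); R=s["tool_rot"]; return R.T@(np.array(target)-s["eef_pos"])*1000
E
python3 - <<'E'
from h import *
im=cv2.imread("pics/top0.png")[:,:,::-1]
crop(im,110,170,270,290,5,"a1.png"); crop(im,280,180,380,280,6,"a2.png"); crop(im,395,190,475,265,7,"a3.png")
for uv,z in [((346,203),.011),((341,265),.011),((311,233),.012),((343,235),.004),((307,201),.01),((437,228),.078)]: print(uv,px2w("top",uv,z))
E
```

```text
(346, 203) [ 0.60179614 -0.11433874  0.011     ]
(341, 265) [ 0.43387951 -0.10359018  0.011     ]
(311, 233) [ 0.5184653  -0.02139485  0.012     ]
(343, 235) [ 0.51534612 -0.10776696  0.004     ]
(307, 201) [ 0.60561593 -0.00858429  0.01      ]
(437, 228) [ 0.5306149  -0.34632693  0.078     ]
```

View pics/a1.png

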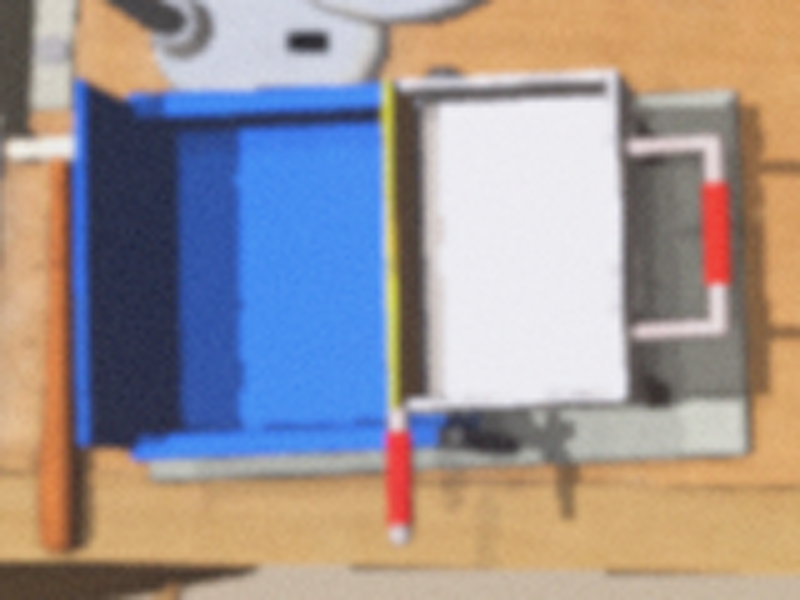

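View pics/a2.png

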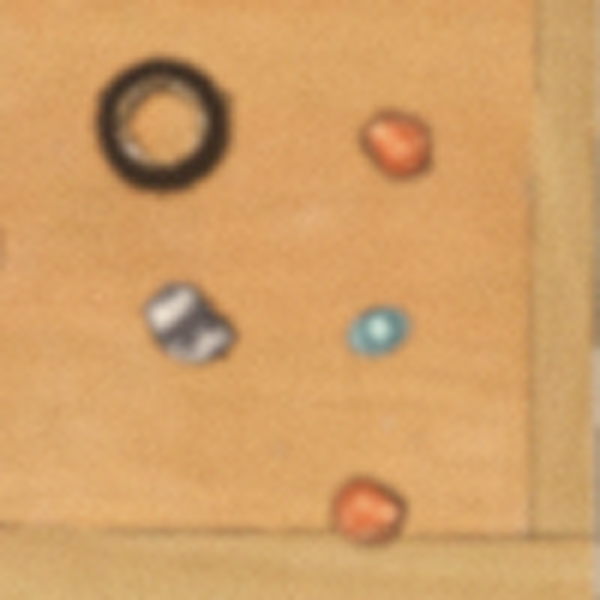

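View pics/a3.png

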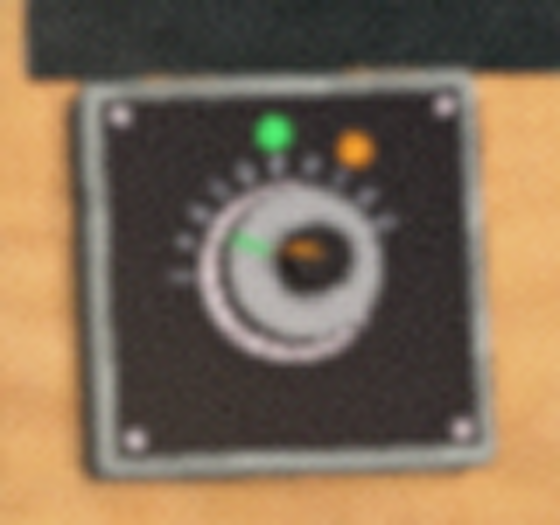

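```bash
cat >> h.py <<'E'
E
python3 - <<'E'
from h import *
from scipy.optimize import least_squares
cal=viewer.get_calibration("top")
A=lambda x,y:(110+x/5,170+y/5)
obs=[(A(717,233),(0,-.151,.158)),(A(618,72),(.079,-.108,.175)),(A(628,402),(-.079,-.108,.175)),(A(398,540),(-.138,0,.166)),(A(741,92),None),]
obs=[o for o in obs if o[1]]
def P(p,q): c,s=np.cos(p[2]),np.sin(p[2]); return np.array([p[0]+c*q[0]-s*q[1],p[1]+s*q[0]+c*q[1],q[2]])
f=lambda p:np.concatenate([w2px("top",P(p,m),cal)-u for u,m in obs])
r=least_squares(f,[.55,.3,0]); print("fin",r.x,r.fun.round(1))
for n,m in dict(handle=(0,-.151,.155),pin=(-.110,0,.166),floor=(0,-.052,.13),base1=(.1,-.1625,0)).items(): print(n,P(r.x,m).round(4), w2px("top",P(r.x,m),cal).round(1), w2px("scene",P(r.x,m)).round(1))
B=lambda x,y:(395+x/7,190+y/7)
c=[px2w("top",B(*q),.051,cal) for q in [(120,116),(445,105),(462,429),(136,440)]]
cen=np.mean(c,0); print("box",cen,np.linalg.norm(c[0]-c[2]), [np.linalg.norm(c[i]-c[(i+1)%4]) for i in range(4)])
v=(c[0]-c[1]+c[3]-c[2])/2; psi=np.arctan2(v[1],v[0]); print("yaxis ang",psi, v)
for nm,q,z in [("g",(273,133),.0515),("o",(356,149),.0515),("gl",(235,240),.078),("knobtop",(310,257),.108),("ol",(292,250),.108)]:
    p=px2w("top",B(*q),z,cal); print(nm,p)
E
```

```text
fin [0.53087953 0.26281825 0.05687587] [-0.1  0.8 -0.3  0.1 -0.8 -0.   1.2 -0.8]
handle [0.5395 0.1121 0.155 ] [253.5 217.6] [277.5 208.3]
pin [0.4211 0.2566 0.166 ] [190.6 265.4] [216.6 202.7]
floor [0.5338 0.2109 0.13  ] [215.  220.5] [255.6 208.5]
base1 [0.64   0.1063 0.    ] [265.6 188.5] [303.5 246.1]
box [ 0.53140323 -0.35063686  0.051     ] 0.17165568734072065 [np.float64(0.12153180991967556), np.float64(0.12149794205193454), np.float64(0.12097458735042452), np.float64(0.12156793592700509)]
yaxis ang 1.622496634243131 [-0.00626604  0.12109118  0.        ]
g [ 0.58345772 -0.3438951   0.0515    ]
o [ 0.57795988 -0.37485511  0.0515    ]
gl [ 0.53979265 -0.32480133  0.078     ]
knobtop [ 0.53059402 -0.34585351  0.108     ]
ol [ 0.53299371 -0.3394438   0.108     ]
```

```bash
cat >> h.py <<'E'
def plan(target,yang=None):
    "tool y world angle in deg (mod 180)"
    s=telemetry.read_state(); R=s["tool_rot"]; a=np.degrees(np.arctan2(R[1,1],R[0,1]))
    sp=0 if yang is None else (a-yang+90)%180-90
    print("t",round(s["t"],2),"pos",s["eef_pos"].round(4),"yang",round(a,1),"j6",s["joints"][5].round(2),"w",s["gripper_width"].round(4),"F",s["force"].round(1),"M",s["moment"].round(2))
    d=R.T@(np.array(target)-s["eef_pos"])*1000
    print("SHIFT",d.round(1),"spin",round(sp,1)); return d,sp
E
python3 - <<'E'
from h import *
c=viewer.get_calibration("wrist")["world_to_cam"]; s=telemetry.read_state()
o=-c[:3,:3].T@c[:3,3]; print("cam in tool",s["tool_rot"].T@(o-s["eef_pos"]))
plan((.45,-.06,.30),90)
E
```

```text
cam in tool [ 0.08046505  0.00019423 -0.13250418]Traceback (most recent call last):
  File "<stdin>", line 4, in <module>
  File "h.py", line 26, in plan
    print("t",round(s["t"],2),"pos",s["eef_pos"].round(4),"yang",round(a,1),"j6",s["joints"][5].round(2),"w",s["gripper_width"].round(4),"F",s["force"].round(1),"M",s["moment"].round(2))
                                                                                                             ^^^^^^^^^^^^^^^^^^^^^^^^
AttributeError: 'float' object has no attribute 'round'
```

```bash
sed -i 's/s\["gripper_width"\].round(4)/round(s["gripper_width"],4)/' h.py
python3 - <<'E'
from h import *
plan((.45,-.06,.30),90)
E
```

```text
t 0.15 pos [0.2273 0.5278 0.252 ] yang 66.7 j6 -0.21 w 0.0884 F [-0.7  0.3  0.3] M [-0.03  0.01  0.03]
SHIFT [-437.1 -451.7  -47.5] spin -23.3
```

```bash
python3 -m pendant '0 0 -48 0 100; -160 -165 -48 -23 100; -160 -165 -48 -23 100; -160 -165 -48 -23 100; -160 -165 -48 -23 100;'; python3 -c "
from h import *
plan((.45,-.06,.30),90)"
```

```text
t: 0.65
eef_pos: [0.2968, 0.3444, 0.3006]
tool_rot: [[-1.0, 0.001, 0.0], [0.001, 1.0, -0.0], [-0.0, -0.0, -1.0]]
force: [0.9, -0.4, 0.1]
gripper_width: 0.0882
t 0.65 pos [0.2968 0.3444 0.3006] yang 90.0 j6 -0.97 w 0.0882 F [ 0.9 -0.4  0.1] M [ 0.05 -0.06 -0.03]
SHIFT [-153.6 -404.3    0.6] spin -0.0
```

```bash
python3 -m pendant '-90 -240 0 0 100; -90 -240 0 0 100; -90 -240 0 0 100;-90 -240 0 0 100;-90 -240 0 0 100'; python3 -m pendant '-65 -165 0 0 100; -65 -165 0 0 100; -65 -165 0 0 100;-65 -165 0 0 100;-65 -165 0 0 100'; python3 -c "
from h import *
plan((.45,-.06,.30),90)
c=viewer.get_calibration('wrist')
im=viewer.read_camera('wrist'); cv2.imwrite('pics/w1.png',im[:,:,::-1])
import pickle; pickle.dump(c,open('w1.pkl','wb'))
"
```

```text
t: 1.15
eef_pos: [0.3834, 0.1096, 0.3008]
tool_rot: [[-1.0, 0.005, 0.001], [0.005, 1.0, 0.0], [-0.001, 0.0, -1.0]]
force: [1.0, 0.3, -0.2]
gripper_width: 0.0884
t: 1.65
eef_pos: [0.448, -0.057, 0.3004]
tool_rot: [[-1.0, 0.01, -0.001], [0.01, 1.0, -0.0], [0.001, -0.0, -1.0]]
force: [-1.2, 0.4, -0.2]
gripper_width: 0.0881
t 1.65 pos [ 0.448  -0.057   0.3004] yang 89.4 j6 -1.95 w 0.0881 F [-1.2  0.4 -0.2] M [0.04 0.03 0.02]
SHIFT [-2.  -3.   0.4] spin -0.6
```

View pics/w1.png

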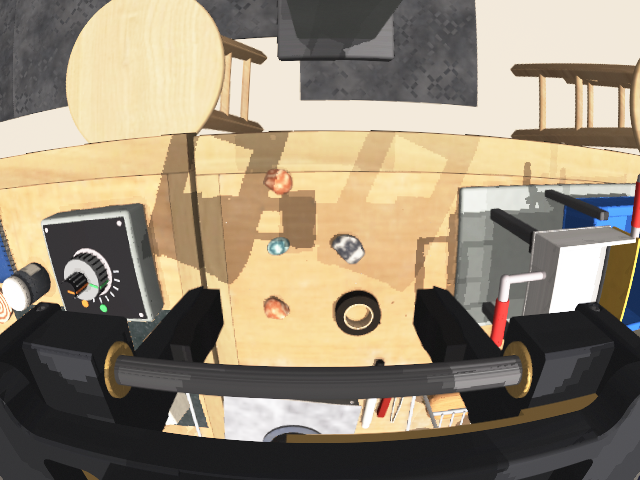

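The wrist view shows the stones at (280,182), (347,248) and (276,307), the cabochon at (277,247) and the tape at (358,313).

```bash
python3 - <<'E'
from h import *
import pickle
c=pickle.load(open('w1.pkl','rb'))
im=cv2.imread("pics/w1.png")[:,:,::-1]
crop(im,240,155,400,345,3.1,"w1c.png")
for uv,z in [((280,182),.011),((347,248),.0115),((276,307),.011),((277,246),.004),((358,313),.0095)]: print(px2w("wrist",uv,z,c).round(4))
# ring, knob
E
```

```text
[ 0.4377 -0.1003  0.011 ]
[ 0.5187 -0.0224  0.0115]
[ 0.5993 -0.1125  0.011 ]
[ 0.518  -0.1077  0.004 ]
[ 0.6101 -0.0059  0.0095]
```

View pics/w1c.png

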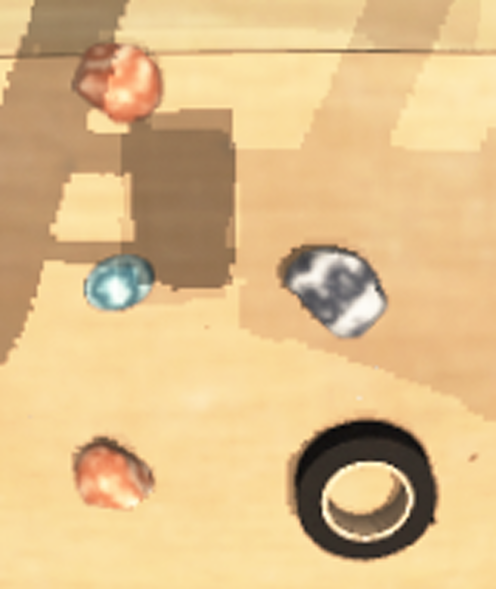

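```bash
python3 -c "
from h import *
plan((.5186,-.0219,.10),137)"
```

```text
t 1.7 pos [ 0.4474 -0.0551  0.3003] yang 89.5 j6 -1.95 w 0.0882 F [ 0.   0.4 -0.3] M [0.06 0.02 0.02]
SHIFT [-71.2  33.7 200.2] spin -47.5
```

```bash
python3 -m pendant '-71 34 60 -47 100; -71 34 100 -47 100; -71 34 150 -47 100; -71 34 200 -47 100; -71 34 200 -47 100'; python3 -m pendant '0 0 0 -5 100;0 0 0 -5 100'; python3 -c "
from h import *
plan((.5186,-.0219,.016),137)
c=viewer.get_calibration('wrist')
im=viewer.read_camera('wrist'); cv2.imwrite('pics/w2.png',im[:,:,::-1])
print(w2px('wrist',(.5186,-.0219,.0115),c))
"
```

```text
t: 2.2
eef_pos: [0.5157, -0.0175, 0.0967]
tool_rot: [[-0.73, -0.684, -0.006], [-0.684, 0.73, 0.002], [0.003, 0.005, -1.0]]
force: [-0.1, 0.2, 0.6]
gripper_width: 0.0885
t: 2.4
eef_pos: [0.5173, -0.0184, 0.0995]
tool_rot: [[-0.672, -0.741, -0.003], [-0.741, 0.672, 0.001], [0.001, 0.003, -1.0]]
force: [0.5, 0.3, 0.7]
gripper_width: 0.0883
t 2.4 pos [ 0.5173 -0.0184  0.0995] yang 137.8 j6 -2.67 w 0.0883 F [0.5 0.3 0.7] M [ 0.08  0.02 -0.06]
SHIFT [ 1.6 -3.6 83.5] spin 0.8
[312.57122701 247.72311997]
```

View pics/w2.png

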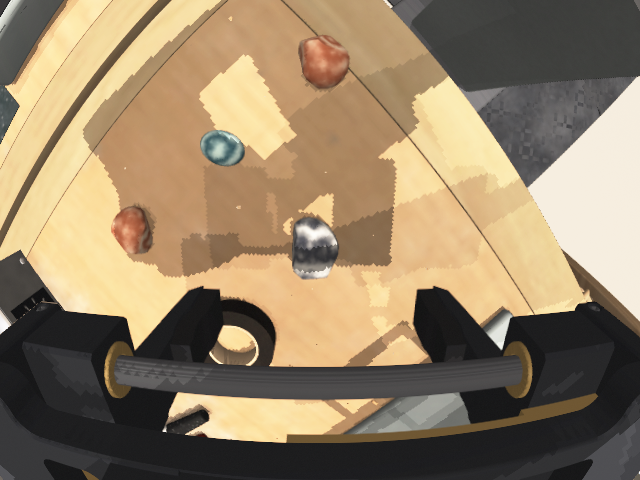

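The black/white stone sits at (314,247), between the jaws and square to them. Descending.

```bash
python3 -m pendant '2 -3 40 0 100; 2 -3 70 0 100; 2 -3 84 0 100; 2 -3 84 0 100; 2 -3 84 0 0'; python3 -m pendant '0 0 0 0 0;0 0 0 0 0;0 0 0 0 0;0 0 0 0 0;0 0 0 0 0'; python3 -c "
from h import *
plan((.5186,-.0219,.016),137)
"
```

```text
t: 2.95
eef_pos: [0.5202, -0.0236, 0.0178]
tool_rot: [[-0.674, -0.739, 0.001], [-0.739, 0.674, -0.0], [-0.001, -0.001, -1.0]]
force: [0.6, -0.0, 0.1]
gripper_width: 0.0822
t: 3.45
eef_pos: [0.5195, -0.0238, 0.0169]
tool_rot: [[-0.674, -0.739, 0.0], [-0.739, 0.674, -0.0], [-0.0, -0.0, -1.0]]
force: [0.1, 0.1, 0.2]
gripper_width: 0.0422
t 3.45 pos [ 0.5195 -0.0238  0.0169] yang 137.7 j6 -2.68 w 0.0422 F [0.1 0.1 0.2] M [0.14 0.05 0.03]
SHIFT [-0.8  1.9  0.9] spin 0.7
```

```bash
python3 -m pendant '0 0 0 0 0;0 0 0 0 0;0 0 0 0 0;0 0 0 0 0;0 0 0 0 0'; python3 -m pendant '0 0 -30 0 0;0 0 -70 0 0;0 0 -120 0 0;0 0 -170 0 0;0 0 -220 0 0'; python3 -c "
from h import *
plan((.534,.211,.235),93.3)
c=viewer.get_calibration('wrist')
im=viewer.read_camera('wrist'); cv2.imwrite('pics/w3.png',im[:,:,::-1])
"
```

```text
t: 3.95
eef_pos: [0.5193, -0.0237, 0.0167]
tool_rot: [[-0.673, -0.739, -0.0], [-0.739, 0.673, 0.0], [0.0, 0.0, -1.0]]
force: [-0.8, -0.1, 0.9]
gripper_width: 0.0277
t: 4.45
eef_pos: [0.519, -0.0236, 0.2386]
tool_rot: [[-0.673, -0.739, -0.0], [-0.739, 0.673, 0.0], [-0.0, 0.0, -1.0]]
force: [0.5, 0.5, -0.9]
gripper_width: 0.0279
t 4.45 pos [ 0.519  -0.0236  0.2386] yang 137.7 j6 -2.68 w 0.0279 F [ 0.5  0.5 -0.9] M [0.11 0.05 0.02]
SHIFT [-183.5  147.     3.6] spin 44.4
```

View pics/w3.png

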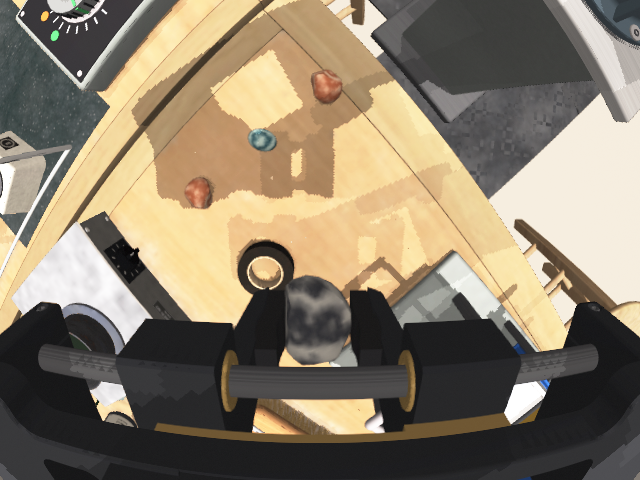

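The stone is held between the pads at (318,320). Before moving to the tray, I'll check where the lamp ring is.

```bash
python3 - <<'E'
from h import *
for z in (.1,.15,.2,.25,.3,.35,.4): print(z,px2w("top",(187,140),z).round(3),w2px("scene",px2w("top",(187,140),z)).round(0))
plan((.534,.211,.225),93.3)
E
```

```text
0.1 [0.744 0.298 0.1  ] [287. 196.]
0.15 [0.73  0.283 0.15 ] [287. 184.]
0.2 [0.715 0.268 0.2  ] [286. 172.]
0.25 [0.701 0.253 0.25 ] [286. 159.]
0.3 [0.687 0.238 0.3  ] [285. 145.]
0.35 [0.673 0.222 0.35 ] [285. 131.]
0.4 [0.659 0.207 0.4  ] [284. 117.]
t 4.5 pos [ 0.5234 -0.0246  0.2479] yang 137.7 j6 -2.68 w 0.0278 F [ 4.6 -0.7  5.3] M [ 0.07 -0.12 -0.  ]
SHIFT [-181.3  151.    22.2] spin 44.4
```

```bash
python3 -c "
from h import *
plan((.488,.2085,.235),93.3)"
```

```text
t 4.5 pos [ 0.5234 -0.0246  0.2479] yang 137.7 j6 -2.68 w 0.0278 F [ 4.6 -0.7  5.3] M [ 0.07 -0.12 -0.  ]
SHIFT [-148.5  183.2   11.6] spin 44.4
```

```bash
python3 -m pendant '-148 183 0 44 0;-148 183 0 44 0;-148 183 0 44 0;-148 183 0 44 0;-148 183 0 44 0';python3 -m pendant '0 0 0 0 0'; python3 -c "
from h import *
plan((.488,.2085,.235),93.3)"
```

```text
t: 5.0
eef_pos: [0.4857, 0.1981, 0.2365]
tool_rot: [[-0.988, -0.157, 0.0], [-0.157, 0.988, 0.0], [-0.0, 0.0, -1.0]]
force: [0.3, 0.2, -0.9]
gripper_width: 0.0276
t: 5.1
eef_pos: [0.4847, 0.2008, 0.2364]
tool_rot: [[-0.986, -0.164, -0.0], [-0.164, 0.986, 0.002], [0.0, 0.002, -1.0]]
force: [0.3, -1.3, -1.0]
gripper_width: 0.0275
t 5.1 pos [0.4847 0.2008 0.2364] yang 99.4 j6 -1.57 w 0.0275 F [ 0.3 -1.3 -1. ] M [0.02 0.03 0.01]
SHIFT [-4.5  7.   1.4] spin 6.1
```

```bash
python3 -m pendant '-4 7 0 6 0;-4 7 0 6 0'; python3 -c "
from h import *
plan((.488,.2085,.150),93.3)
c=viewer.get_calibration('wrist')
im=viewer.read_camera('wrist'); cv2.imwrite('pics/w4.png',im[:,:,::-1])
import pickle; pickle.dump(c,open('w4.pkl','wb'))
"
```

```text
t: 5.3
eef_pos: [0.489, 0.2043, 0.2363]
tool_rot: [[-0.998, -0.06, -0.0], [-0.06, 0.998, -0.0], [0.0, -0.0, -1.0]]
force: [0.1, -0.6, -0.0]
gripper_width: 0.0275
t 5.3 pos [0.489  0.2043 0.2363] yang 93.5 j6 -1.46 w 0.0275 F [ 0.1 -0.6 -0. ] M [0.01 0.03 0.01]
SHIFT [ 0.7  4.3 86.3] spin 0.2
```

View pics/w4.png

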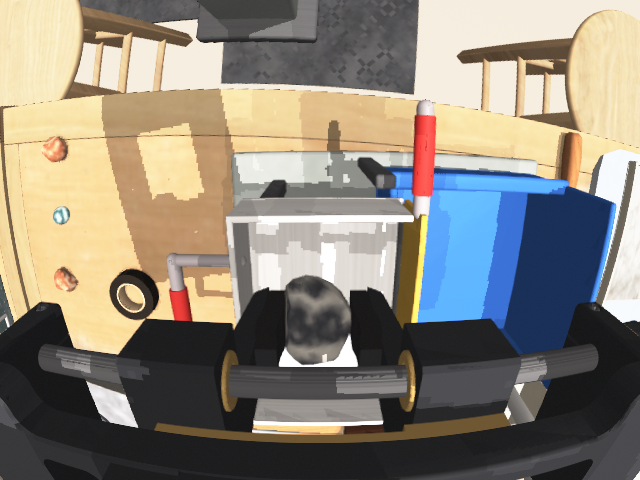

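```bash
python3 - <<'E'
from h import *
import pickle
c=pickle.load(open('w4.pkl','rb'))
im=cv2.imread("pics/w4.png")[:,:,::-1]
crop(im,160,90,440,330,2.8,"w4c.png")
p0=[0.53087953,0.26281825,0.05687587]
def P(p,q): cc,s=np.cos(p[2]),np.sin(p[2]); return np.array([p[0]+cc*q[0]-s*q[1],p[1]+s*q[0]+cc*q[1],q[2]])
for m in [(-.079,-.108,.175),(-.138,0,.166),(-.110,0,.166),(-.079,0,.166),(0,-.151,.155),(-.045,-.151,.155)]:
    print(m,w2px("wrist",P(p0,m),c).round(1))
E
```

```text
(-0.079, -0.108, 0.175) [223.1 207.9]
(-0.138, 0, 0.166) [420.7 101.2]
(-0.11, 0, 0.166) [419.  151.1]
(-0.079, 0, 0.166) [415.8 205. ]
(0, -0.151, 0.155) [180.5 313.3]
(-0.045, -0.151, 0.155) [171.2 252.5]
```

View pics/w4c.png

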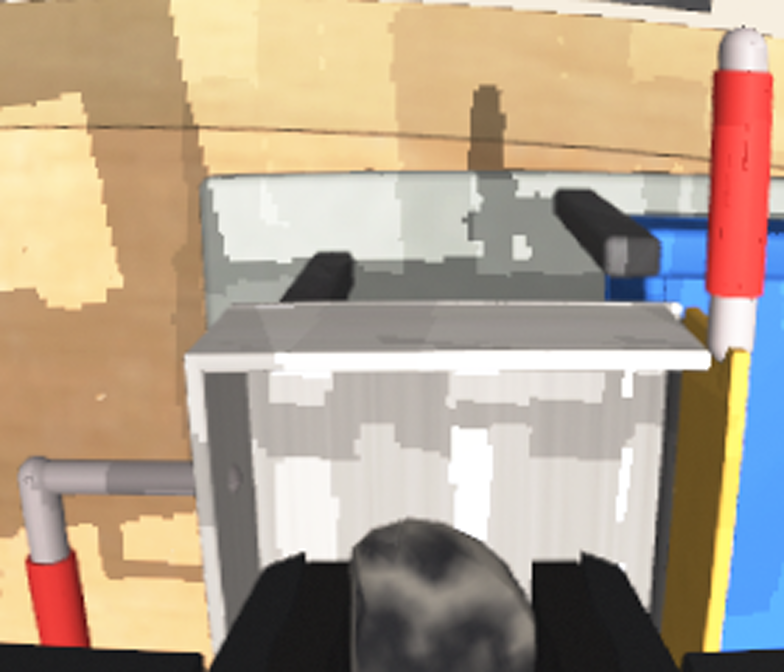

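```bash
python3 - <<'E'
from h import *
import pickle
from scipy.optimize import least_squares
cw=pickle.load(open('w4.pkl','rb')); ct=viewer.get_calibration("top")
def P(p,q): cc,s=np.cos(p[2]),np.sin(p[2]); return np.array([p[0]+cc*q[0]-s*q[1],p[1]+s*q[0]+cc*q[1],q[2]])
C=lambda x,y:(160+x/2.8,90+y/2.8)
ob=[(C(186,354),(-.079,-.108,.175)),(C(743,28),(-.138,0,.166)),(C(737,350),(-.079,0.002,.174)),(C(205,370),(-.075,-.104,.175)),(C(206,178),(-.1,-.1625,.0) )]
for sel in (ob[:4],ob[:1]+ob[2:4]):
  r=least_squares(lambda p:np.concatenate([w2px("wrist",P(p,m),cw)-u for u,m in sel]),[.53,.26,.057]); print(r.x.round(4),r.fun.round(1)); p=r.x
  print("handle",P(p,(0,-.151,.155)),"pin",P(p,(-.110,0,.166)),"floor",P(p,(0,-.052,.13)))
E
```

```text
[0.5327 0.2661 0.0746] [ 0.1 -1.6 -3.6  4.9  2.3 -3.   0.9 -0.4]
handle [0.54397953 0.11547516 0.155     ] pin [0.42303699 0.25786161 0.166     ] floor [0.53660491 0.21420011 0.13      ]
[0.5346 0.2647 0.0636] [-0.8 -0.6  1.   0.  -0.2  0.7]
handle [0.54416912 0.11401855 0.155     ] pin [0.42479299 0.25772081 0.166     ] floor [0.537876   0.21281833 0.13      ]
```

```bash
python3 -m pendant '0 5 30 0 0;0 5 60 0 0;0 5 75 0 0;0 5 84 0 0;0 5 84 0 0'; python3 -m pendant '0 0 2 0 0;0 0 2 0 50;0 0 2 0 50;0 0 2 0 50;0 0 2 0 50';  python3 -c "
from h import *
plan((.488,.2085,.150),93.3)
c=viewer.get_calibration('wrist')
im=viewer.read_camera('wrist'); cv2.imwrite('pics/w5.png',im[:,:,::-1])
"
```

```text
t: 5.85
eef_pos: [0.4881, 0.208, 0.1516]
tool_rot: [[-0.998, -0.06, -0.002], [-0.06, 0.998, -0.001], [0.002, -0.0, -1.0]]
force: [-0.5, -0.3, -1.0]
gripper_width: 0.0277
t: 6.35
eef_pos: [0.4889, 0.2091, 0.1512]
tool_rot: [[-0.998, -0.059, 0.001], [-0.059, 0.998, 0.0], [-0.001, 0.0, -1.0]]
force: [-0.1, 1.0, -0.2]
gripper_width: 0.0439
t 6.35 pos [0.4889 0.2091 0.1512] yang 93.4 j6 -1.45 w 0.0439 F [-0.1  1.  -0.2] M [0.05 0.04 0.01]
SHIFT [ 0.9 -0.5  1.2] spin 0.1
```

View pics/w5.png

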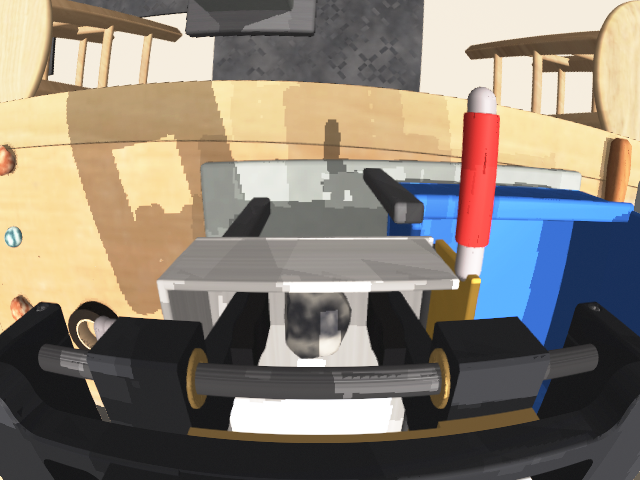

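The stone is released on the tray floor. I'll lift, then go to the next stone at about (.436,-.102).

```bash
python3 -m pendant '0 0 -40 0 50;0 0 -80 0 50;0 0 -90 0 100;0 0 -90 0 100'; python3 -c "
from h import *
im=viewer.read_camera('wrist'); cv2.imwrite('pics/w6.png',im[:,:,::-1])
im=viewer.read_camera('top'); crop(im,110,170,390,290,2.8,'t6.png')
plan((.436,-.102,.12),90)
"
```

```text
t: 6.8
eef_pos: [0.4899, 0.2093, 0.243]
tool_rot: [[-0.998, -0.059, 0.005], [-0.059, 0.998, 0.001], [-0.005, 0.001, -1.0]]
force: [0.3, -0.3, 0.5]
gripper_width: 0.0581
t 6.9 pos [0.4881 0.2089 0.2397] yang 93.4 j6 -1.45 w 0.0659 F [ 0.3  0.8 -0.9] M [ 0.08 -0.02 -0.  ]
SHIFT [  70.2 -307.2  119.8] spin 3.4
```

View pics/w6.png

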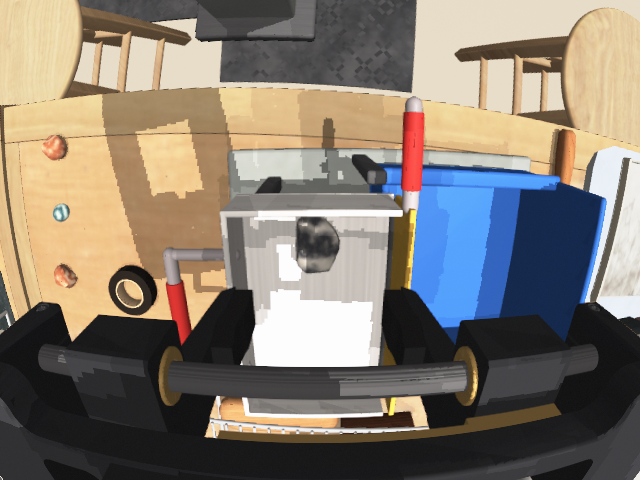

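View pics/t6.png

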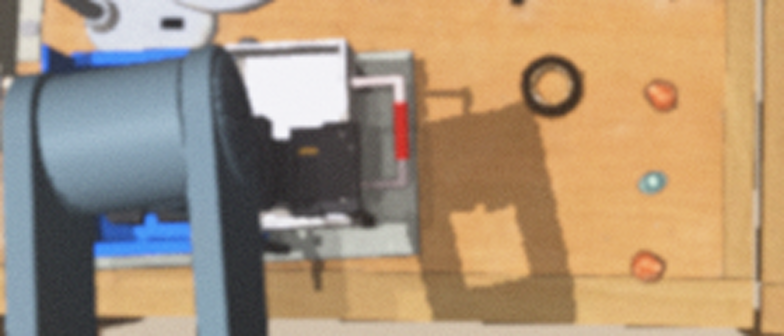

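The black stone lies in the tray at (318,245) in the wrist view. The other two are unmoved.

```bash
python3 -m pendant '50 -230 0 3 100;50 -230 0 3 100;50 -230 0 3 100;50 -230 0 3 100;50 -230 0 3 100';python3 -m pendant '20 -77 60 0 100;20 -77 100 0 100;20 -77 120 0 100;20 -77 120 0 100'; python3 -c "
from h import *
c=viewer.get_calibration('wrist')
im=viewer.read_camera('wrist'); cv2.imwrite('pics/w7.png',im[:,:,::-1])
import pickle; pickle.dump(c,open('w7.pkl','wb'))
plan((.436,-.102,.12),90)
print(w2px('wrist',(.436,-.102,.011),c))
"
```

```text
t: 7.4
eef_pos: [0.4505, -0.0256, 0.2387]
tool_rot: [[-1.0, -0.006, -0.003], [-0.006, 1.0, 0.001], [0.003, 0.001, -1.0]]
force: [0.4, 0.1, 0.2]
gripper_width: 0.0883
t: 7.8
eef_pos: [0.4269, -0.0994, 0.1137]
tool_rot: [[-1.0, -0.003, -0.013], [-0.004, 1.0, 0.007], [0.013, 0.007, -1.0]]
force: [-0.0, 0.8, -0.4]
gripper_width: 0.0882
t 7.85 pos [ 0.4293 -0.0995  0.117 ] yang 90.3 j6 -2.07 w 0.0878 F [-0.3  0.6  0.6] M [ 0.06 -0.03 -0.  ]
SHIFT [-6.7 -2.5 -3.1] spin 0.3
[312.64793395 257.171182  ]
```

View pics/w7.png

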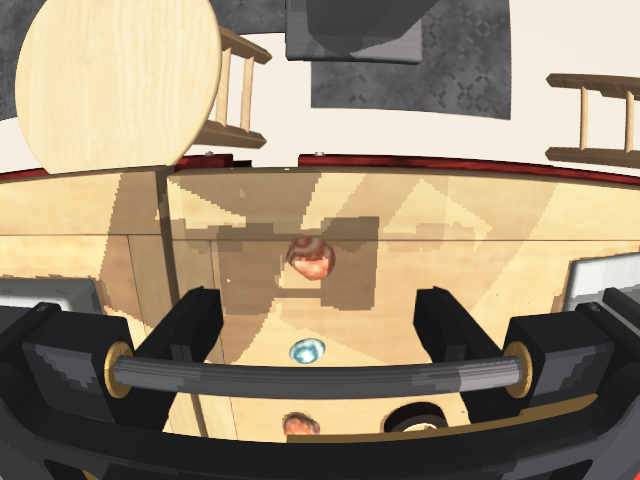

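```bash
python3 -m pendant '-8 -3 40 0 100;-8 -3 75 0 100;-8 -3 95 0 100;-8 -3 100 0 100;-8 -3 100 0 100';python3 -c "
from h import *
plan((.438,-.102,.016),90)
im=viewer.read_camera('wrist'); cv2.imwrite('pics/w8.png',im[:,:,::-1])"
```

```text
t: 8.35
eef_pos: [0.4416, -0.1032, 0.0216]
tool_rot: [[-1.0, -0.008, 0.0], [-0.008, 1.0, -0.0], [-0.0, -0.0, -1.0]]
force: [-0.4, 0.4, -0.1]
gripper_width: 0.0881
t 8.35 pos [ 0.4416 -0.1032  0.0216] yang 90.5 j6 -2.07 w 0.0881 F [-0.4  0.4 -0.1] M [-0.01 -0.05 -0.01]
SHIFT [3.6 1.2 5.6] spin 0.5
```

View pics/w8.png

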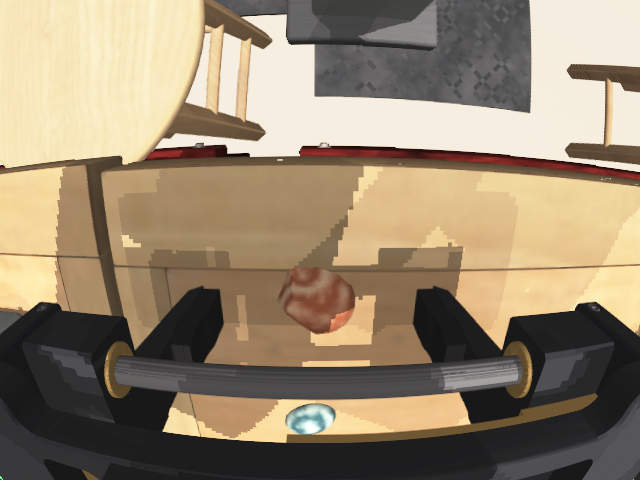

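```bash
python3 -c "
from h import *
print(px2w('wrist',(316,300),.011).round(4),px2w('wrist',(316,330),.011).round(4))
plan((.438,-.102,.016),90)"
```

```text
[ 0.4373 -0.1044  0.011 ] [ 0.4528 -0.1043  0.011 ]
t 8.4 pos [ 0.4421 -0.1036  0.0222] yang 90.4 j6 -2.07 w 0.0883 F [ 0.4  0.5 -1.2] M [ 0.04  0.   -0.01]
SHIFT [4.1 1.7 6.2] spin 0.4
```

```bash
python3 -m pendant '4 0 6 0 100;4 0 6 0 30;4 0 6 0 30;4 0 6 0 30;4 0 6 0 0'; python3 -m pendant '0 0 0 0 0;0 0 0 0 0;0 0 0 0 0;0 0 0 0 0;0 0 0 0 0'; python3 -m pendant '0 0 0 0 0;0 0 0 0 0'; python3 -c "
from h import *
plan((.438,-.102,.016),90)"
```

```text
t: 8.9
eef_pos: [0.4371, -0.1039, 0.015]
tool_rot: [[-1.0, -0.007, 0.0], [-0.007, 1.0, -0.0], [-0.0, -0.0, -1.0]]
force: [-0.7, -0.6, -0.3]
gripper_width: 0.0583
t: 9.4
eef_pos: [0.4369, -0.1036, 0.0147]
tool_rot: [[-1.0, -0.007, -0.0], [-0.007, 1.0, 0.0], [0.0, 0.0, -1.0]]
force: [-0.2, 0.6, 0.5]
gripper_width: 0.0309
t: 9.6
eef_pos: [0.4369, -0.1037, 0.0148]
tool_rot: [[-1.0, -0.007, -0.0], [-0.007, 1.0, 0.0], [0.0, 0.0, -1.0]]
force: [1.0, 0.6, 0.9]
gripper_width: 0.0311
t 9.6 pos [ 0.4369 -0.1037  0.0148] yang 90.4 j6 -2.08 w 0.0311 F [1.  0.6 0.9] M [ 0.17 -0.03 -0.04]
SHIFT [-1.1  1.7 -1.2] spin 0.4
```

Gripped at 31 mm. Lifting and carrying to the tray at x=.532.

```bash
python3 -m pendant '0 0 -40 0 0;0 0 -90 0 0;0 0 -140 0 0;0 0 -190 0 0;0 0 -228 0 0'; python3 -c "
from h import *
plan((.534,.2095,.243),93.4)"
```

```text
t: 10.1
eef_pos: [0.4372, -0.1039, 0.246]
tool_rot: [[-1.0, -0.007, 0.003], [-0.007, 1.0, -0.002], [-0.003, -0.002, -1.0]]
force: [1.0, -0.7, -0.6]
gripper_width: 0.0312
t 10.1 pos [ 0.4372 -0.1039  0.246 ] yang 90.4 j6 -2.08 w 0.0312 F [ 1.  -0.7 -0.6] M [-0.06 -0.02  0.01]
SHIFT [-98.9 312.8   2.8] spin -3.0
```

```bash
python3 -m pendant '-71 225 0 -3 0;-71 225 0 -3 0;-71 225 0 -3 0;-71 225 0 -3 0;-71 225 0 -3 0';python3 -m pendant '-30 80 0 0 0;-30 80 0 0 0;-30 80 0 0 0'; python3 -c "
from h import *
im=viewer.read_camera('wrist'); cv2.imwrite('pics/w9.png',im[:,:,::-1])
plan((.534,.2095,.150),93.4)"
```

```text
t: 10.6
eef_pos: [0.5065, 0.1245, 0.2427]
tool_rot: [[-0.998, -0.061, 0.0], [-0.061, 0.998, 0.0], [-0.0, 0.0, -1.0]]
force: [0.8, -0.5, -0.9]
gripper_width: 0.0309
t: 10.9
eef_pos: [0.5318, 0.2071, 0.2423]
tool_rot: [[-0.998, -0.063, -0.0], [-0.063, 0.998, 0.001], [0.0, 0.001, -1.0]]
force: [0.2, -0.0, -0.6]
gripper_width: 0.0311
t 10.95 pos [0.5313 0.2051 0.2421] yang 93.6 j6 -1.47 w 0.0313 F [ 0.1  0.1 -0.6] M [ 0.01 -0.01 -0.01]
SHIFT [-3.   4.2 92.1] spin 0.2
```

View pics/w9.png

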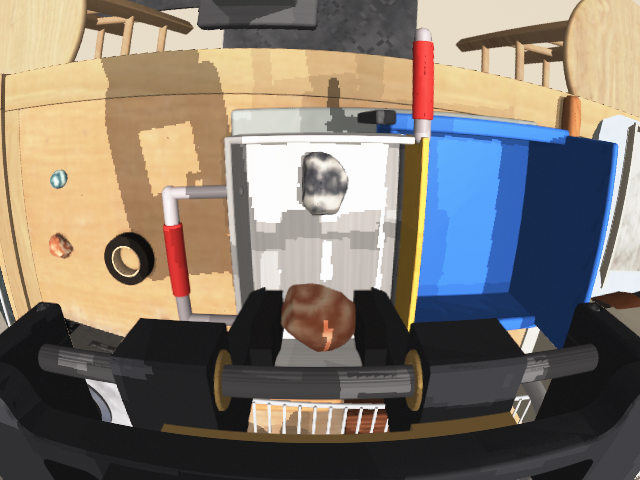

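```bash
python3 -m pendant '-6 4 40 0 0;-6 4 70 0 0;-6 4 85 0 0;-6 4 91 0 0;-6 4 91 0 0';python3 -m pendant '0 0 1 0 0;0 0 1 0 50;0 0 1 0 50;0 0 1 0 50;0 0 1 0 50';python3 -m pendant '0 0 -40 0 50;0 0 -80 0 50;0 0 -92 0 100;0 0 -92 0 100'; python3 -c "
from h import *
im=viewer.read_camera('wrist'); cv2.imwrite('pics/w10.png',im[:,:,::-1])
plan((.600,-.113,.12),90)"
```

```text
t: 11.45
eef_pos: [0.5373, 0.207, 0.1517]
tool_rot: [[-0.998, -0.058, -0.001], [-0.058, 0.998, -0.0], [0.001, -0.0, -1.0]]
force: [0.8, -0.1, -0.8]
gripper_width: 0.0312
t: 11.95
eef_pos: [0.5375, 0.2078, 0.1512]
tool_rot: [[-0.998, -0.059, 0.001], [-0.059, 0.998, 0.0], [-0.001, 0.0, -1.0]]
force: [-0.9, -0.4, -0.2]
gripper_width: 0.0441
t: 12.35
eef_pos: [0.5387, 0.2081, 0.2453]
tool_rot: [[-0.998, -0.059, 0.005], [-0.059, 0.998, 0.001], [-0.005, 0.001, -1.0]]
force: [0.3, -0.2, -0.3]
gripper_width: 0.058
t 12.4 pos [0.5375 0.2078 0.243 ] yang 93.4 j6 -1.47 w 0.0619 F [-0.4 -0.5 -0.8] M [0.01 0.02 0.02]
SHIFT [ -43.2 -324.   123. ] spin 3.4
```

View pics/w10.png

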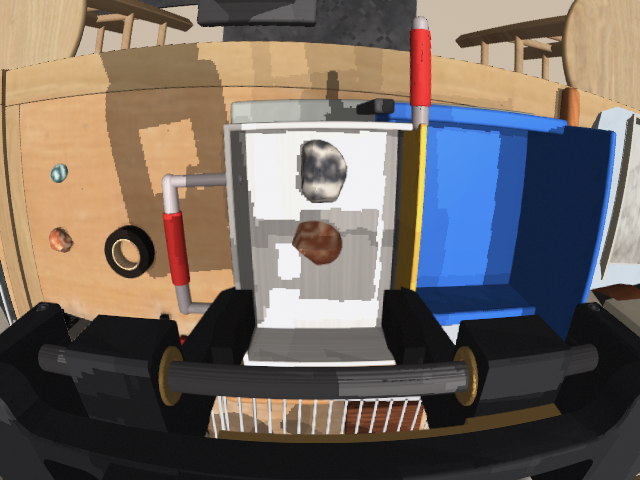

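Two stones are in the tray, at (323,170) and (318,243). Now the last one.

```bash
python3 -m pendant '-20 -240 0 3 100;-20 -240 0 3 100;-20 -240 0 3 100;-20 -240 0 3 100;-20 -240 0 3 100';python3 -m pendant '-20 -84 50 0 100;-20 -84 80 0 100;-20 -84 120 0 100;-20 -84 120 0 100'; python3 -c "
from h import *
c=viewer.get_calibration('wrist')
im=viewer.read_camera('wrist'); cv2.imwrite('pics/w11.png',im[:,:,::-1])
plan((.600,-.113,.12),90)
print(w2px('wrist',(.600,-.113,.011),c))
"
```

```text
t: 12.9
eef_pos: [0.5703, -0.0329, 0.2401]
tool_rot: [[-1.0, -0.006, -0.004], [-0.006, 1.0, 0.001], [0.004, 0.001, -1.0]]
force: [0.1, -0.1, 0.2]
gripper_width: 0.0882
t: 13.3
eef_pos: [0.5864, -0.1142, 0.1138]
tool_rot: [[-1.0, -0.004, -0.014], [-0.004, 1.0, 0.006], [0.014, 0.006, -1.0]]
force: [-0.8, 0.7, 0.3]
gripper_width: 0.0884
t 13.35 pos [ 0.5876 -0.1137  0.116 ] yang 90.3 j6 -1.97 w 0.0877 F [-1.5  0.6 -0.5] M [ 0.03  0.01 -0.01]
SHIFT [-12.3   0.7  -4.1] spin 0.3
[318.42071654 263.39683451]
```

View pics/w11.png

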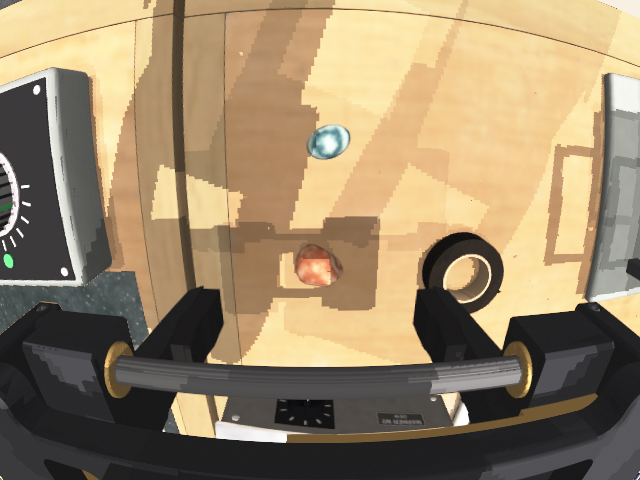

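```bash
python3 -m pendant '-13 0 30 0 70;-13 0 60 0 70;-13 0 85 0 70;-13 0 97 0 70;-13 0 97 0 70';python3 -c "
from h import *
plan((.601,-.113,.016),90)
im=viewer.read_camera('wrist'); cv2.imwrite('pics/w12.png',im[:,:,::-1])
print(w2px('wrist',(.601,-.113,.011)))"
```

```text
t: 13.85
eef_pos: [0.6043, -0.1132, 0.0251]
tool_rot: [[-1.0, -0.008, -0.002], [-0.008, 1.0, 0.001], [0.002, 0.001, -1.0]]
force: [-0.4, -0.2, -1.0]
gripper_width: 0.0614
t 13.85 pos [ 0.6043 -0.1132  0.0251] yang 90.4 j6 -1.96 w 0.0614 F [-0.4 -0.2 -1. ] M [0.02 0.03 0.05]
SHIFT [3.3 0.2 9.1] spin 0.4
[319.4049045  296.61777368]
```

View pics/w12.png

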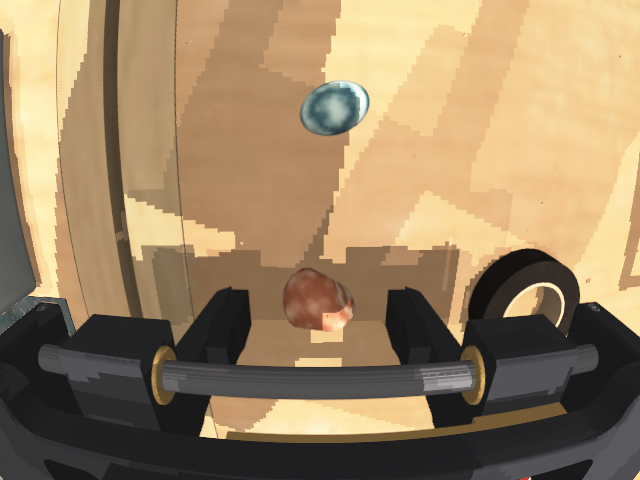

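```bash
python3 -m pendant '3 0 9 0 70;3 0 9 0 30;3 0 9 0 0;3 0 9 0 0;3 0 9 0 0'; python3 -m pendant '0 0 0 0 0;0 0 0 0 0;0 0 0 0 0;0 0 0 0 0;0 0 0 0 0'; python3 -c "
from h import *
plan((.601,-.113,.016),90)"
```

```text
t: 14.4
eef_pos: [0.6024, -0.1146, 0.0173]
tool_rot: [[-1.0, -0.007, 0.001], [-0.007, 1.0, -0.0], [-0.001, -0.0, -1.0]]
force: [0.3, 1.1, 1.5]
gripper_width: 0.0319
t: 14.9
eef_pos: [0.6024, -0.1146, 0.0173]
tool_rot: [[-1.0, -0.007, 0.001], [-0.007, 1.0, -0.0], [-0.001, -0.0, -1.0]]
force: [-0.9, 0.7, 5.1]
gripper_width: 0.0298
t 14.9 pos [ 0.6024 -0.1146  0.0173] yang 90.4 j6 -1.96 w 0.0298 F [-0.9  0.7  5.1] M [0.19 0.2  0.01]
SHIFT [1.4 1.6 1.3] spin 0.4
```

```bash
python3 -m pendant '0 0 -20 0 0;0 0 -60 0 0;0 0 -110 0 0;0 0 -160 0 0;0 0 -200 0 0'; python3 -m pendant '0 0 -27 0 0;0 0 -27 0 0'; python3 -c "
from h import *
im=viewer.read_camera('wrist'); cv2.imwrite('pics/w13.png',im[:,:,::-1])
plan((.567,.211,.243),93.4)"
```

```text
t: 15.4
eef_pos: [0.6023, -0.1146, 0.2194]
tool_rot: [[-1.0, -0.007, 0.002], [-0.007, 1.0, -0.001], [-0.002, -0.001, -1.0]]
force: [0.7, -0.1, -1.2]
gripper_width: 0.0297
t: 15.6
eef_pos: [0.6043, -0.1153, 0.2487]
tool_rot: [[-1.0, -0.007, 0.008], [-0.007, 1.0, -0.003], [-0.008, -0.003, -1.0]]
force: [-0.0, -0.2, -0.0]
gripper_width: 0.0298
t 15.65 pos [ 0.603  -0.1148  0.2454] yang 90.4 j6 -1.96 w 0.0296 F [ 0.1  0.2 -0.3] M [-0.03 -0.01  0.04]
SHIFT [ 33.8 326.    1.8] spin -3.0
```

View pics/w13.png

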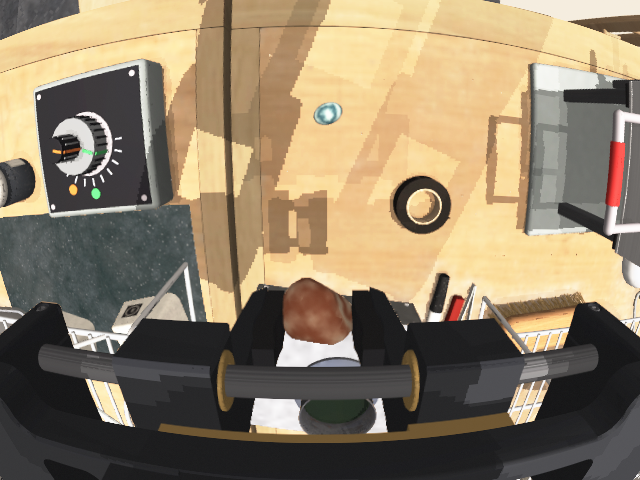

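```bash
python3 -c "
from h import *
print(px2w('top',(188,174),.265),px2w('top',(165,165),.265),px2w('top',(210,168),.265))"; python3 -m pendant '24 235 0 -3 0;24 235 0 -3 0;24 235 0 -3 0;24 235 0 -3 0;24 235 0 -3 0';python3 -m pendant '-4 90 0 0 0;-4 90 0 0 0;-4 90 0 0 0'; python3 -c "
from h import *
im=viewer.read_camera('wrist'); cv2.imwrite('pics/w14.png',im[:,:,::-1])
im=viewer.read_camera('top'); crop(im,110,100,310,290,3,'t14.png')
plan((.569,.211,.151),93.4)"
```

```text
[0.62031878 0.24260495 0.265     ] [0.63972957 0.29465064 0.265     ] [0.63461511 0.19426368 0.265     ]
t: 16.15
eef_pos: [0.5743, 0.1232, 0.2405]
tool_rot: [[-0.998, -0.06, -0.005], [-0.06, 0.998, 0.0], [0.005, 0.001, -1.0]]
force: [0.8, -0.0, -1.1]
gripper_width: 0.0293
t: 16.45
eef_pos: [0.5729, 0.2149, 0.2404]
tool_rot: [[-0.998, -0.064, -0.005], [-0.064, 0.998, 0.001], [0.005, 0.001, -1.0]]
force: [-0.5, -0.3, 0.0]
gripper_width: 0.0295
t 16.55 pos [0.5738 0.2109 0.2409] yang 93.5 j6 -1.47 w 0.0293 F [-0.2  0.4 -1. ] M [-0.02  0.01  0.03]
SHIFT [ 4.4  0.4 89.9] spin 0.1
```

View pics/w14.png

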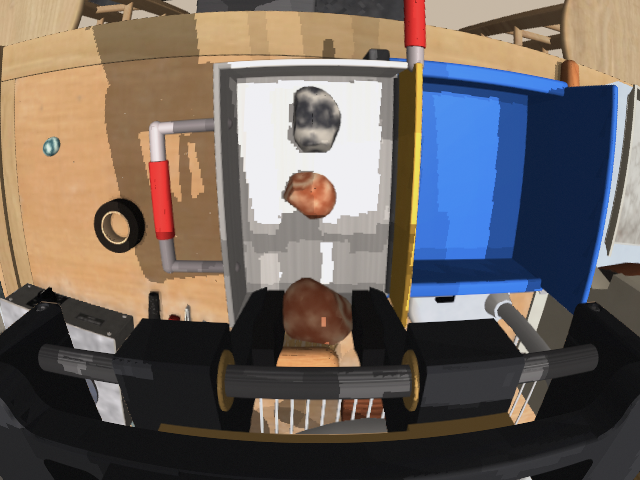

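View pics/t14.png

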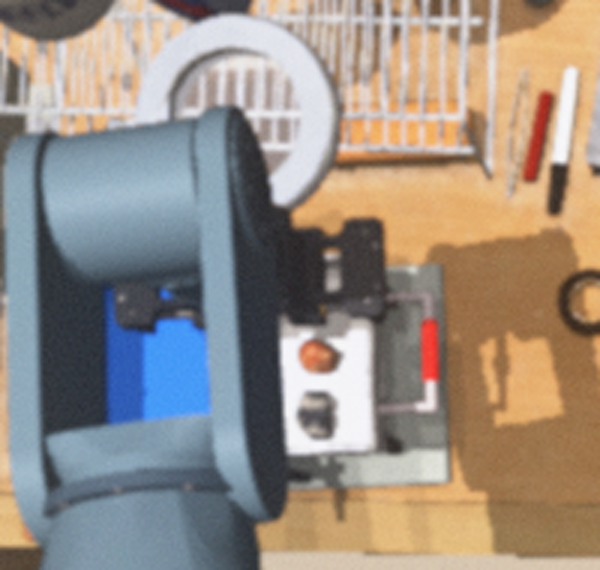

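```bash
python3 -m pendant '11 0 0 0 0;11 0 20 0 0;11 0 40 0 0;11 0 50 0 0;11 0 50 0 0'; python3 -c "
from h import *
plan((.562,.211,.155),93.4)"
```

```text
t: 17.05
eef_pos: [0.5628, 0.2083, 0.1917]
tool_rot: [[-0.998, -0.057, -0.004], [-0.057, 0.998, -0.001], [0.004, -0.001, -1.0]]
force: [0.1, -0.0, -0.7]
gripper_width: 0.0298
t 17.05 pos [0.5628 0.2083 0.1917] yang 93.3 j6 -1.47 w 0.0298 F [ 0.1 -0.  -0.7] M [ 0.05  0.01 -0.04]
SHIFT [ 0.5  2.7 36.7] spin -0.1
```

```bash
python3 -m pendant '-2 2 10 0 0;-2 2 20 0 0;-2 2 30 0 0;-2 2 36 0 0;-2 2 36 0 0'; python3 -c "
from h import *
im=viewer.read_camera('scene'); crop(im,180,110,380,270,4,'s15.png')
plan((.562,.211,.155),93.4)"
```

```text
t: 17.55
eef_pos: [0.5668, 0.2117, 0.1578]
tool_rot: [[-0.998, -0.059, 0.002], [-0.059, 0.998, -0.0], [-0.002, -0.0, -1.0]]
force: [2.7, -1.4, 3.7]
gripper_width: 0.0294
t 17.6 pos [0.5668 0.2118 0.1582] yang 93.4 j6 -1.47 w 0.0296 F [ 1.4 -1.5  3.9] M [-0.17 -0.25  0.04]
SHIFT [ 4.8 -0.5  3.2] spin -0.0
```

View pics/s15.png

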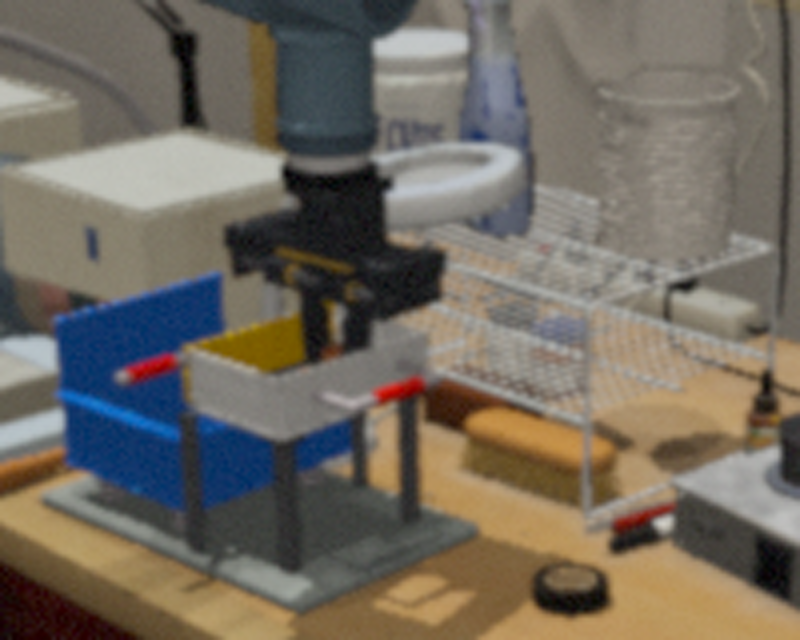

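```bash
python3 -m pendant '0 0 0 0 50;0 0 0 0 50;0 0 0 0 50;0 0 0 0 50'; python3 -m pendant '0 0 -30 0 50;0 0 -70 0 50;0 0 -90 0 80;10 0 -90 0 80;20 0 -90 0 80'; python3 -c "
from h import *
im=viewer.read_camera('wrist'); cv2.imwrite('pics/w16.png',im[:,:,::-1])
plan((.544,.1145,.23),93.4)"
```

```text
t: 18.0
eef_pos: [0.5656, 0.212, 0.1575]
tool_rot: [[-0.998, -0.059, -0.001], [-0.059, 0.998, 0.0], [0.001, 0.0, -1.0]]
force: [-0.7, -0.8, -0.3]
gripper_width: 0.044
t: 18.5
eef_pos: [0.545, 0.2107, 0.2471]
tool_rot: [[-0.998, -0.059, -0.001], [-0.059, 0.998, -0.0], [0.001, -0.0, -1.0]]
force: [-0.4, -0.2, -0.5]
gripper_width: 0.0659
t 18.55 pos [0.543  0.2108 0.246 ] yang 93.4 j6 -1.46 w 0.0694 F [-0.1  0.8 -0.7] M [0.06 0.01 0.02]
SHIFT [  4.7 -96.2  16. ] spin 0.0
```

View pics/w16.png

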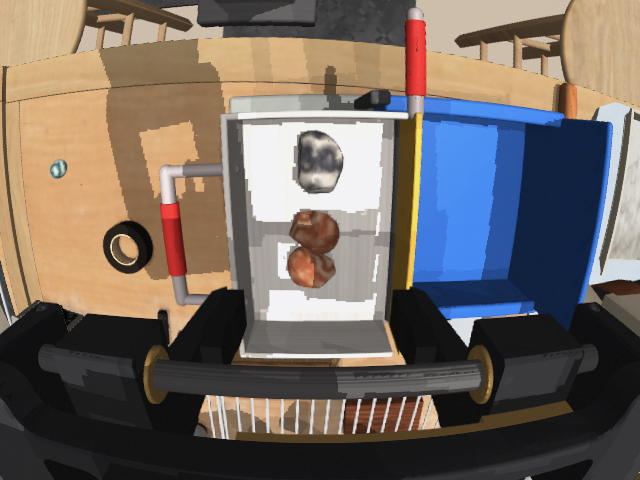

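All three batch stones are in the tray at (321,162), (315,231) and (311,267). Next is the gate pin.

```bash
python3 -c "
from h import *
plan((.417,.257,.245),93.6)"
```

```text
t 18.55 pos [0.543  0.2108 0.246 ] yang 93.4 j6 -1.46 w 0.0694 F [-0.1  0.8 -0.7] M [0.06 0.01 0.02]
SHIFT [123.   53.7   1.5] spin -0.2
```

```bash
python3 -m pendant '123 54 0 0 80;123 54 0 0 60;123 54 0 0 60;123 54 0 0 60;123 54 0 0 60'; python3 -c "
from h import *
c=viewer.get_calibration('wrist')
im=viewer.read_camera('wrist'); cv2.imwrite('pics/w17.png',im[:,:,::-1])
import pickle; pickle.dump(c,open('w17.pkl','wb'))
plan((.417,.257,.245),93.6)
print(w2px('wrist',(.417,.257,.166),c),w2px('wrist',(.3968,.2559,.166),c))"
```

```text
t: 19.05
eef_pos: [0.419, 0.2574, 0.2466]
tool_rot: [[-0.998, -0.061, -0.001], [-0.061, 0.998, -0.001], [0.001, -0.001, -1.0]]
force: [1.1, 0.1, 0.6]
gripper_width: 0.0531
t 19.1 pos [0.4199 0.2571 0.2469] yang 93.4 j6 -1.32 w 0.0527 F [-0.2 -0.3  0.4] M [0.05 0.01 0.07]
SHIFT [2.9 0.  1.9] spin -0.2
[317.31361797 251.28143983] [317.52742304 219.29949842]
```

View pics/w17.png

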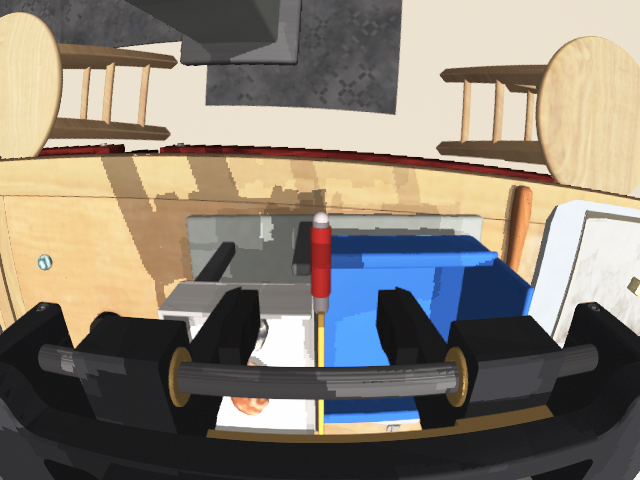

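```bash
python3 -c "
from h import *
import pickle
c=pickle.load(open('w17.pkl','rb'))
for uv in ((321,213),(321,260),(322,311)): print(px2w('wrist',uv,.166,c).round(4))
plan((.4145,.2595,.171),93.6)"
```

```text
[0.3928 0.2577 0.166 ]
[0.4226 0.2596 0.166 ]
[0.4584 0.2626 0.166 ]
t 19.1 pos [0.4199 0.2571 0.2469] yang 93.4 j6 -1.32 w 0.0527 F [-0.2 -0.3  0.4] M [0.05 0.01 0.07]
SHIFT [ 5.2  2.7 75.9] spin -0.2
```

```bash
python3 -m pendant '5 2 30 0 60;5 2 55 0 60;5 2 70 0 60;5 2 76 0 60;5 2 76 0 60'; python3 -m pendant '0 0 0 0 20;0 0 0 0 20;0 0 0 0 0;0 0 0 0 0;0 0 0 0 0';python3 -m pendant '0 0 0 0 0;0 0 0 0 0;0 0 0 0 0'; python3 -c "
from h import *
c=viewer.get_calibration('wrist')
im=viewer.read_camera('wrist'); cv2.imwrite('pics/w18.png',im[:,:,::-1])
plan((.4145,.259,.171),93.6)"
```

```text
t: 19.6
eef_pos: [0.4152, 0.2584, 0.1707]
tool_rot: [[-0.998, -0.058, -0.002], [-0.058, 0.998, -0.001], [0.002, -0.001, -1.0]]
force: [-0.5, 0.1, 0.1]
gripper_width: 0.0528
t: 20.1
eef_pos: [0.4151, 0.2592, 0.1721]
tool_rot: [[-0.998, -0.059, 0.001], [-0.059, 0.998, 0.0], [-0.001, 0.0, -1.0]]
force: [-0.3, 0.4, -1.0]
gripper_width: 0.015
t: 20.4
eef_pos: [0.415, 0.2591, 0.1719]
tool_rot: [[-0.998, -0.059, 0.0], [-0.059, 0.998, -0.0], [-0.0, -0.0, -1.0]]
force: [-0.2, -0.6, 0.9]
gripper_width: 0.0092
t 20.45 pos [0.415  0.2591 0.1719] yang 93.4 j6 -1.32 w 0.0088 F [ 0.3 -0.5  2. ] M [-0.07  0.06  0.05]
SHIFT [ 0.5 -0.1  0.9] spin -0.2
```

View pics/w18.png

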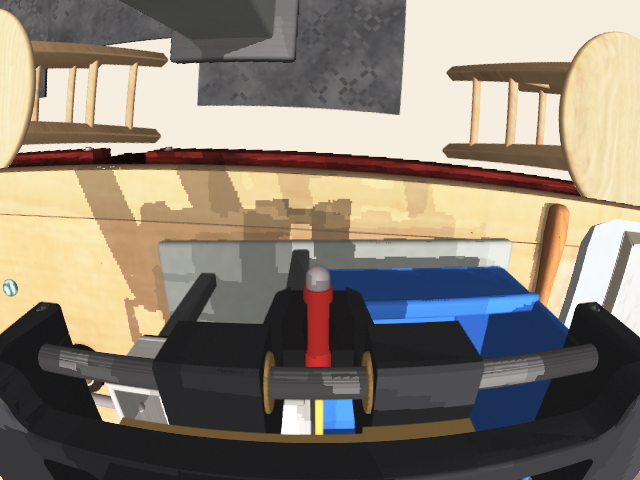

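```bash
python3 -m pendant '0 0 0 0 0;0 0 0 0 0;0 0 0 0 0'; python3 -c "
from h import *
plan((.4145,.259,.171),93.6)
im=viewer.read_camera('scene'); crop(im,180,150,300,240,6,'s18.png')"
```

```text
t: 20.75
eef_pos: [0.415, 0.2591, 0.1719]
tool_rot: [[-0.998, -0.059, 0.0], [-0.059, 0.998, 0.0], [-0.0, 0.0, -1.0]]
force: [-1.0, -1.1, 3.2]
gripper_width: 0.0092
t 20.75 pos [0.415  0.2591 0.1719] yang 93.4 j6 -1.31 w 0.0092 F [-1.  -1.1  3.2] M [-0.04  0.15  0.03]
SHIFT [ 0.5 -0.1  0.9] spin -0.2
```

View pics/s18.png

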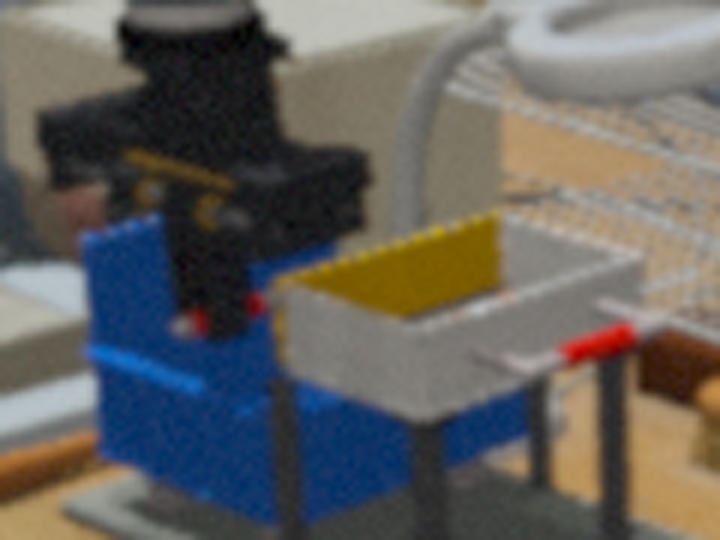

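```bash
python3 -m pendant '0 0 0 0 30;0 0 0 0 30;0 0 5 0 30;0 0 5 0 30;0 0 5 0 10';python3 -m pendant '0 0 0 0 0;0 0 0 0 0;0 0 0 0 0;0 0 0 0 0;0 0 0 0 0';python3 -m pendant '0 0 0 0 0;0 0 0 0 0';  python3 -c "
from h import *
plan((.4145,.259,.171),93.6)"
```

```text
t: 21.3
eef_pos: [0.4147, 0.259, 0.1663]
tool_rot: [[-0.998, -0.059, -0.001], [-0.059, 0.998, -0.0], [0.001, -0.0, -1.0]]
force: [-0.4, 0.0, -0.3]
gripper_width: 0.0204
t: 21.8
eef_pos: [0.415, 0.2591, 0.1668]
tool_rot: [[-0.998, -0.059, 0.0], [-0.059, 0.998, -0.0], [-0.0, -0.0, -1.0]]
force: [-0.3, 0.5, 0.0]
gripper_width: 0.0088
t: 22.0
eef_pos: [0.415, 0.2591, 0.1668]
tool_rot: [[-0.998, -0.059, -0.0], [-0.059, 0.998, -0.0], [0.0, -0.0, -1.0]]
force: [0.2, 1.0, -1.2]
gripper_width: 0.0089
t 22.0 pos [0.415  0.2591 0.1668] yang 93.4 j6 -1.32 w 0.0089 F [ 0.2  1.  -1.2] M [ 0.02 -0.03 -0.03]
SHIFT [ 0.5 -0.  -4.2] spin -0.2
```

```bash
python3 -m pendant '0 6.3 0.5 0 0;0 12.3 2.2 0 0;0 18 4.8 0 0;0 23 8.4 0 0;0 23 8.4 0 0'; python3 -c "
from h import *
plan((.4145,.259,.171),93.6)"
```

```text
t: 22.5
eef_pos: [0.4137, 0.2818, 0.1584]
tool_rot: [[-0.998, -0.06, 0.0], [-0.06, 0.998, -0.001], [-0.0, -0.001, -1.0]]
force: [0.3, -4.5, 1.6]
gripper_width: 0.0088
t 22.5 pos [0.4137 0.2818 0.1584] yang 93.4 j6 -1.27 w 0.0088 F [ 0.3 -4.5  1.6] M [-0.73 -0.05 -0.01]
SHIFT [  0.6 -22.9 -12.5] spin -0.2
```

```bash
python3 -m pendant '0 4.5 4.5 0 0;0 8.1 9.6 0 0;0 10.7 15.3 0 0;0 12.4 21.3 0 0;0 12.9 27.6 0 0'; python3 -m pendant '0 0 1 0 0;0 0 1 0 0'; python3 -c "
from h import *
im=viewer.read_camera('scene'); crop(im,180,150,300,240,6,'s19.png')
plan((.4145,.259,.171),93.6)"
```

```text
t: 23.0
eef_pos: [0.4135, 0.2933, 0.1315]
tool_rot: [[-0.998, -0.06, 0.001], [-0.06, 0.998, -0.004], [-0.001, -0.004, -1.0]]
force: [-5.5, -14.9, 22.0]
gripper_width: 0.0088
t: 23.2
eef_pos: [0.4135, 0.2932, 0.1309]
tool_rot: [[-0.998, -0.059, 0.0], [-0.059, 0.998, -0.004], [-0.0, -0.004, -1.0]]
force: [-3.2, -13.9, 15.4]
gripper_width: 0.009
t 23.25 pos [0.4135 0.2932 0.131 ] yang 93.4 j6 -1.24 w 0.0088 F [ -3.1 -13.9  14.4] M [-2.21  0.44 -0.04]
SHIFT [  1.  -34.3 -39.8] spin -0.2
```

View pics/s19.png

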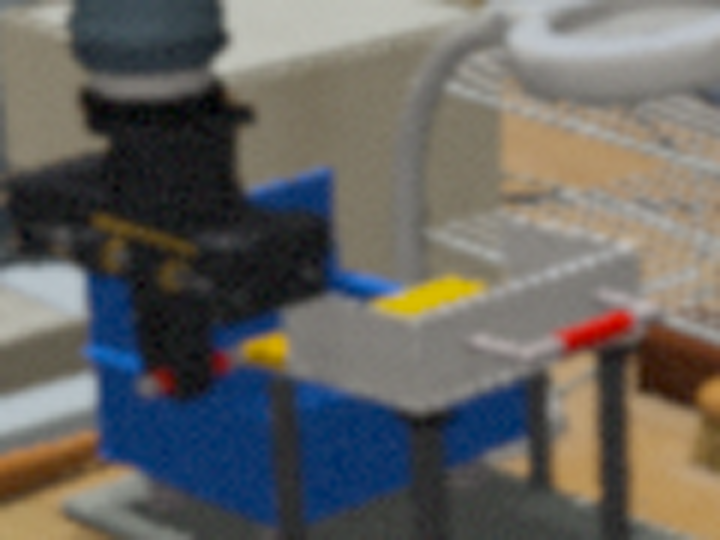

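The gate is down flat (yellow plate level over the tub) and on its stop. I'll release the pin and go to the handle.

```bash
python3 -m pendant '0 0 0 0 40;0 0 0 0 40;0 0 0 0 40;0 0 -40 0 40;0 0 -90 0 40'; python3 -m pendant '0 0 -20 0 60;0 0 -20 0 60';python3 -c "
from h import *
plan((.534,.1145,.24),93.4)"
```

```text
t: 23.75
eef_pos: [0.4108, 0.2945, 0.2181]
tool_rot: [[-0.998, -0.059, -0.006], [-0.059, 0.998, -0.002], [0.006, -0.002, -1.0]]
force: [-0.1, 0.8, 0.9]
gripper_width: 0.0355
t: 23.95
eef_pos: [0.4147, 0.2962, 0.2436]
tool_rot: [[-0.998, -0.06, 0.007], [-0.06, 0.998, 0.003], [-0.007, 0.003, -1.0]]
force: [0.8, 0.3, -0.3]
gripper_width: 0.0492
t 23.95 pos [0.4147 0.2962 0.2436] yang 93.4 j6 -1.24 w 0.0492 F [ 0.8  0.3 -0.3] M [ 0.03 -0.07  0.02]
SHIFT [-108.2 -188.5    3.8] spin 0.0
```

```bash
python3 -m pendant '-108 -188 0 0 60;-108 -188 0 0 60;-108 -188 0 0 60;-108 -188 0 0 60;-108 -188 0 0 60'; python3 -c "
from h import *
import pickle
c=viewer.get_calibration('wrist')
im=viewer.read_camera('wrist'); cv2.imwrite('pics/w20.png',im[:,:,::-1])
pickle.dump(c,open('w20.pkl','wb'))
plan((.534,.1145,.155),93.4)
print(w2px('wrist',(.534,.1145,.155),c))"
```

```text
t: 24.45
eef_pos: [0.533, 0.1102, 0.238]
tool_rot: [[-0.998, -0.056, -0.002], [-0.056, 0.998, -0.001], [0.002, -0.001, -1.0]]
force: [-1.0, -0.4, 0.7]
gripper_width: 0.0527
t 24.5 pos [0.5333 0.1098 0.238 ] yang 93.2 j6 -1.64 w 0.0531 F [-0.4 -1.2  0.6] M [ 0.01 -0.02  0.06]
SHIFT [-1.1  4.7 83. ] spin -0.2
[324.56405371 254.84804722]
```

View pics/w20.png

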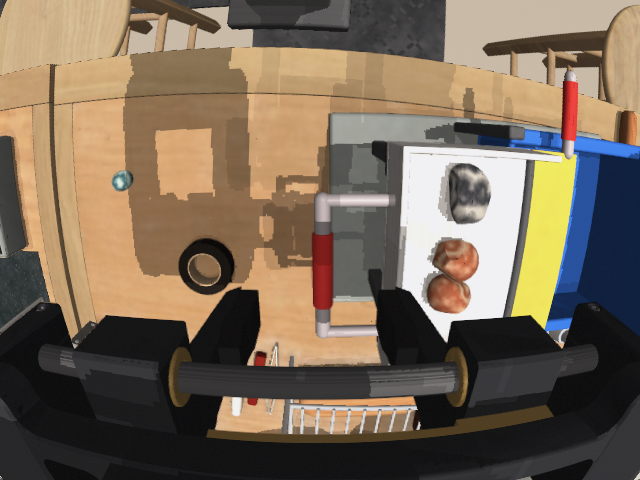

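```bash
python3 -m pendant '-5 3.5 15 0 35;-5 3.5 25 0 35;-5 3.5 35 0 35;-5 3.5 35 0 35'; python3 -c "
from h import *
c=viewer.get_calibration('wrist')
im=viewer.read_camera('wrist'); cv2.imwrite('pics/w21.png',im[:,:,::-1])
plan((.538,.1135,.154),93.4)
print(px2w('wrist',(322,270),.155))"
```

```text
t: 24.9
eef_pos: [0.5344, 0.1188, 0.2021]
tool_rot: [[-0.998, -0.061, -0.005], [-0.061, 0.998, 0.0], [0.005, 0.0, -1.0]]
force: [0.1, -0.0, 0.6]
gripper_width: 0.0308
t 24.95 pos [0.5352 0.1186 0.2034] yang 93.5 j6 -1.63 w 0.0307 F [ 0.3 -0.4  1. ] M [ 0.04 -0.01 -0.01]
SHIFT [-2.6 -5.3 49.3] spin 0.1
[0.53171636 0.12068017 0.155     ]
```

View pics/w21.png

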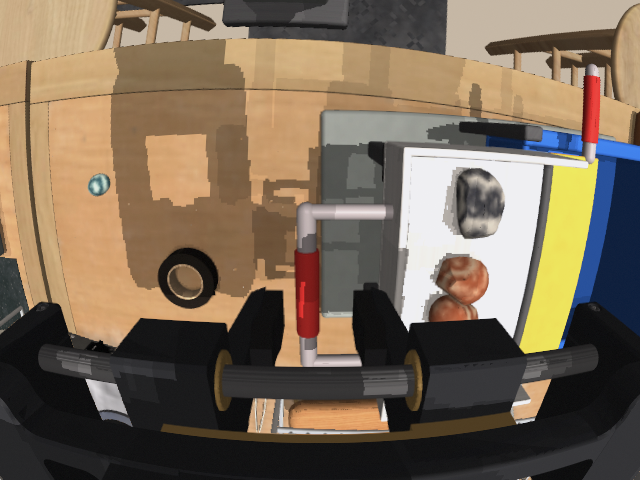

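```bash
python3 -c "
from h import *
print(px2w('wrist',(307,292),.155))"; python3 -m pendant '-3 -5 0 0 35;-3 -5 20 0 35;-3 -5 38 0 35;-3 -5 48 0 35;-3 -5 48 0 35'; python3 -c "
from h import *
plan((.538,.1135,.154),93.4)"
```

```text
[0.54517605 0.11342107 0.155     ]
t: 25.45
eef_pos: [0.5392, 0.1125, 0.1558]
tool_rot: [[-0.998, -0.059, -0.002], [-0.059, 0.998, -0.0], [0.002, 0.0, -1.0]]
force: [-0.4, -0.8, -0.4]
gripper_width: 0.0306
t 25.45 pos [0.5392 0.1125 0.1558] yang 93.4 j6 -1.64 w 0.0306 F [-0.4 -0.8 -0.4] M [ 0.05 -0.03  0.01]
SHIFT [1.1 1.  1.8] spin -0.0
```

```bash
python3 -m pendant '0 1 1 0 10;0 1 1 0 0;0 1 1 0 0;0 1 1 0 0;0 1 1 0 0';python3 -m pendant '0 0 0 0 0;0 0 0 0 0;0 0 0 0 0;0 0 0 0 0'; python3 -c "
from h import *
plan((.538,.1135,.154),93.4)
im=viewer.read_camera('wrist'); cv2.imwrite('pics/w22.png',im[:,:,::-1])
print('arc (dy,dz up):')
a0=np.arctan2(25,151)
for th in np.arange(0,1.06,.1): print(round(th,2), round(153*(np.cos(a0)-np.cos(a0+th)),1), round(153*(np.sin(a0+th)-np.sin(a0)),1))"
```

```text
t: 25.95
eef_pos: [0.5404, 0.1134, 0.1567]
tool_rot: [[-0.998, -0.059, 0.002], [-0.059, 0.998, -0.0], [-0.002, -0.0, -1.0]]
force: [0.1, -1.2, 3.8]
gripper_width: 0.0089
t: 26.35
eef_pos: [0.5405, 0.1134, 0.1567]
tool_rot: [[-0.998, -0.059, 0.002], [-0.059, 0.998, -0.0], [-0.002, -0.0, -1.0]]
force: [-0.9, -1.7, 6.3]
gripper_width: 0.0091
t 26.35 pos [0.5405 0.1134 0.1567] yang 93.4 j6 -1.64 w 0.0091 F [-0.9 -1.7  6.3] M [-0.29  0.1   0.06]
SHIFT [2.4 0.2 2.7] spin -0.0
arc (dy,dz up):
0.0 0.0 0.0
0.1 3.2 14.9
0.2 8.0 29.5
0.3 14.1 43.5
0.4 21.6 56.8
0.5 30.5 69.3
0.6 40.5 80.9
0.7 51.6 91.4
0.8 63.7 100.7
0.9 76.7 108.8
1.0 90.4 115.5
```

View pics/w22.png

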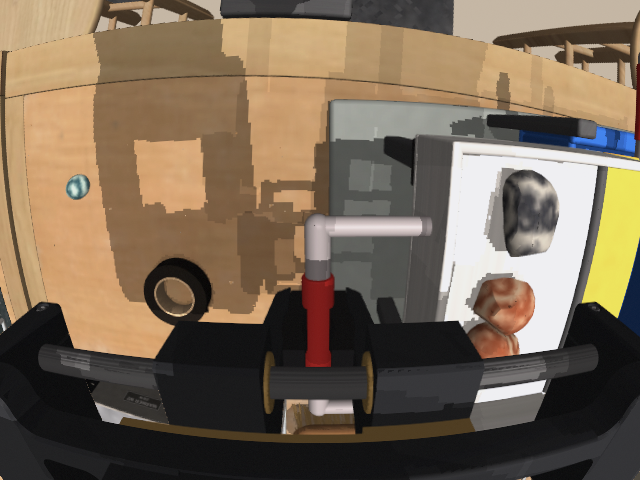

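```bash
python3 -m pendant '0 1.4 -7.5 0 0;0 3.2 -14.9 0 0;0 5.4 -22.2 0 0;0 8 -29.5 0 0;0 8 -29.5 0 0'; python3 -c "
from h import *
plan((.538,.1135,.154),93.4)
im=viewer.read_camera('scene'); crop(im,180,110,380,270,4,'s23.png')"
```

```text
t: 26.9
eef_pos: [0.5399, 0.1211, 0.186]
tool_rot: [[-0.998, -0.059, 0.002], [-0.059, 0.998, -0.001], [-0.001, -0.001, -1.0]]
force: [3.9, -4.2, -1.3]
gripper_width: 0.0093
t 26.9 pos [0.5399 0.1211 0.186 ] yang 93.4 j6 -1.62 w 0.0093 F [ 3.9 -4.2 -1.3] M [-0.99 -0.45  0.06]
SHIFT [ 2.4 -7.4 32. ] spin 0.0
```

View pics/s23.png

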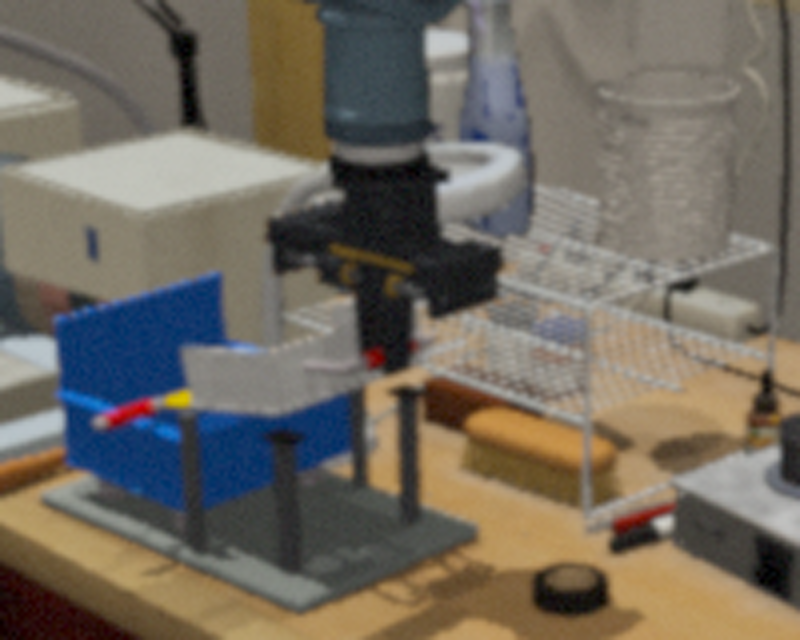

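```bash
python3 -m pendant '0 2.9 -7.1 0 0;0 6.1 -14 0 0;0 9.7 -20.8 0 0;0 13.6 -27.3 0 0;0 17.9 -33.7 0 0'; python3 -c "
from h import *
plan((.538,.1135,.154),93.4)
im=viewer.read_camera('top'); crop(im,110,170,270,290,5,'t24.png')
a0=np.arctan2(25,151)
f=lambda th:np.array([153*(np.cos(a0)-np.cos(a0+th)),153*(np.sin(a0+th)-np.sin(a0))])
for th in (.5,.55,.6,.65,.7): print((f(th)-f(.45)).round(1))
for th in (.75,.8,.85,.9,.95): print((f(th)-f(.7)).round(1))
for th in (.97,.99,1.01,1.03): print((f(th)-f(.95)).round(1))
"
```

```text
t: 27.45
eef_pos: [0.5389, 0.1377, 0.2193]
tool_rot: [[-0.998, -0.058, 0.001], [-0.058, 0.998, -0.003], [-0.001, -0.003, -1.0]]
force: [2.2, -9.2, 1.8]
gripper_width: 0.0088
t 27.45 pos [0.5389 0.1377 0.2193] yang 93.4 j6 -1.59 w 0.0088 F [ 2.2 -9.2  1.8] M [-1.63 -0.36 -0.01]
SHIFT [  2.3 -23.9  65.4] spin -0.0
[4.6 6.1]
[ 9.4 12. ]
[14.6 17.7]
[20.  23.1]
[25.7 28.2]
[5.9 4.8]
[12.1  9.3]
[18.5 13.5]
[25.1 17.4]
[31.9 21. ]
[2.8 1.3]
[5.5 2.6]
[8.4 3.8]
[11.2  5. ]
```

View pics/t24.png

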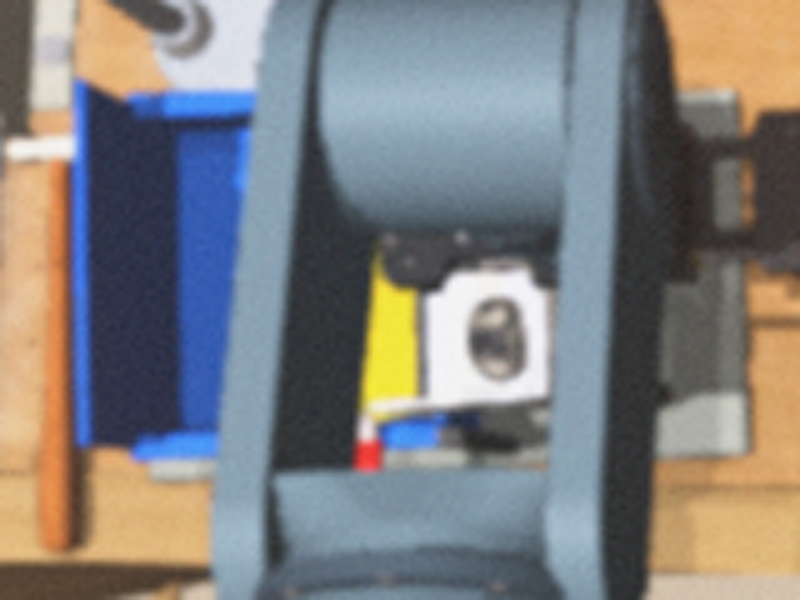

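```bash
python3 -m pendant '0 4.6 -6.1 0 0;0 9.4 -12 0 0;0 14.6 -17.7 0 0;0 20 -23.1 0 0;0 25.7 -28.2 0 0'; python3 -c "
from h import *
plan((.538,.1135,.154),93.4)
im=viewer.read_camera('wrist'); cv2.imwrite('pics/w25.png',im[:,:,::-1])
"
```

```text
t: 28.0
eef_pos: [0.5374, 0.1625, 0.2486]
tool_rot: [[-0.998, -0.058, 0.001], [-0.058, 0.998, -0.005], [-0.001, -0.005, -1.0]]
force: [-1.7, -12.7, 9.5]
gripper_width: 0.0085
t 28.0 pos [0.5374 0.1625 0.2486] yang 93.3 j6 -1.54 w 0.0085 F [ -1.7 -12.7   9.5] M [-2.14  0.29  0.07]
SHIFT [  2.3 -48.5  94.9] spin -0.1
```

View pics/w25.png

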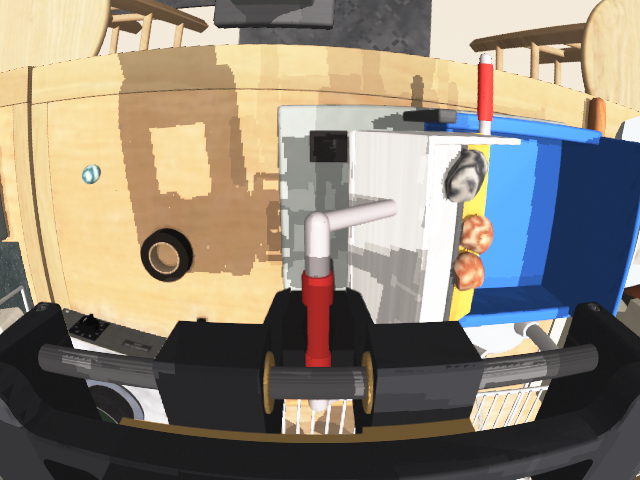

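The stones are sliding onto the gate chute. Continuing.

```bash
python3 -m pendant '0 5.9 -4.8 0 0;0 12.1 -9.3 0 0;0 18.5 -13.5 0 0;0 18.5 -13.5 0 0;0 18.5 -13.5 0 0'; python3 -c "
from h import *
plan((.538,.1135,.154),93.4)
im=viewer.read_camera('wrist'); cv2.imwrite('pics/w26.png',im[:,:,::-1])
"
```

```text
t: 28.55
eef_pos: [0.5363, 0.1817, 0.263]
tool_rot: [[-0.998, -0.059, 0.002], [-0.059, 0.998, -0.004], [-0.002, -0.004, -1.0]]
force: [-3.1, -10.0, 13.8]
gripper_width: 0.009
t 28.55 pos [0.5363 0.1817 0.263 ] yang 93.4 j6 -1.51 w 0.009 F [ -3.1 -10.   13.8] M [-1.77  0.47  0.05]
SHIFT [  2.5 -67.7 109.2] spin -0.0
```

View pics/w26.png

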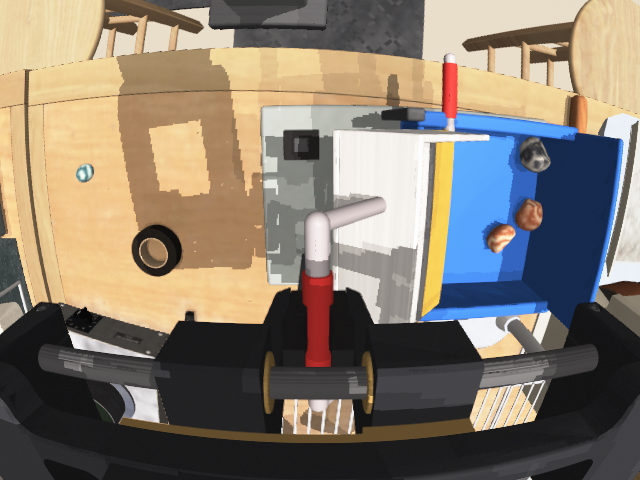

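All three stones lie in the tub, at (535,155), (529,215) and (501,238). Lowering the tray along the same arc.

```bash
python3 -m pendant '0 -12.8 8.7 0 0;0 -24.3 18.5 0 0;0 -34.8 29.6 0 0;0 -44.2 41.7 0 0;0 -48.5 48.1 0 0'; python3 -c "
from h import *
plan((.538,.1135,.154),93.4)
";python3 -m pendant '0 -3.9 6.5 0 0;0 -7.5 13.3 0 0;0 -10.7 20.2 0 0;0 -13.6 27.3 0 0;0 -16.2 34.6 0 0';python3 -c "
from h import *
plan((.538,.1135,.154),93.4)
"
```

```text
t: 29.1
eef_pos: [0.5393, 0.1337, 0.2124]
tool_rot: [[-0.998, -0.058, 0.002], [-0.058, 0.998, -0.001], [-0.002, -0.001, -1.0]]
force: [3.6, -4.6, 3.5]
gripper_width: 0.0089
t 29.1 pos [0.5393 0.1337 0.2124] yang 93.3 j6 -1.6 w 0.0089 F [ 3.6 -4.6  3.5] M [-0.42 -0.4   0.04]
SHIFT [  2.6 -20.   58.4] spin -0.1
t: 29.6
eef_pos: [0.5403, 0.1186, 0.178]
tool_rot: [[-0.998, -0.059, 0.002], [-0.059, 0.998, -0.0], [-0.002, -0.0, -1.0]]
force: [3.3, -2.2, 1.7]
gripper_width: 0.0091
t 29.6 pos [0.5403 0.1186 0.178 ] yang 93.4 j6 -1.63 w 0.0091 F [ 3.3 -2.2  1.7] M [-0.15 -0.54  0.05]
SHIFT [ 2.6 -4.9 24. ] spin -0.0
```

```bash
python3 -m pendant '0 -2.2 7.3 0 0;0 -4 14.7 0 0;0 -5 19 0 0;0 -5.4 22 0 0;0 -5.4 22 0 0'; python3 -c "
from h import *
plan((.538,.1135,.154),93.4)
";python3 -m pendant '0 0 0 0 20;0 0 0 0 35;0 0 0 0 35;0 0 0 0 35;0 0 -20 0 35';python3 -m pendant '0 0 -40 0 35;0 0 -70 0 35;0 0 -70 0 50'; python3 -c "
from h import *
im=viewer.read_camera('wrist'); cv2.imwrite('pics/w27.png',im[:,:,::-1])
plan((.4145,.2945,.243),93.4)
"
```

```text
t: 30.1
eef_pos: [0.5406, 0.1134, 0.1559]
tool_rot: [[-0.998, -0.059, 0.002], [-0.059, 0.998, 0.0], [-0.002, -0.0, -1.0]]
force: [4.7, -2.7, -0.7]
gripper_width: 0.0089
t 30.1 pos [0.5406 0.1134 0.1559] yang 93.4 j6 -1.64 w 0.0089 F [ 4.7 -2.7 -0.7] M [-0.4  -0.77  0.04]
SHIFT [2.6 0.2 1.9] spin -0.0
t: 30.6
eef_pos: [0.5375, 0.1138, 0.1733]
tool_rot: [[-0.998, -0.059, -0.006], [-0.059, 0.998, 0.0], [0.006, 0.001, -1.0]]
force: [-0.9, -0.1, 0.0]
gripper_width: 0.0308
t: 30.9
eef_pos: [0.5422, 0.1139, 0.251]
tool_rot: [[-0.998, -0.059, 0.008], [-0.059, 0.998, 0.0], [-0.008, -0.0, -1.0]]
force: [0.3, 0.5, -0.1]
gripper_width: 0.0366
t 30.95 pos [0.541  0.1138 0.2484] yang 93.4 j6 -1.64 w 0.0408 F [-0.7 -0.9 -1.2] M [ 0.06  0.05 -0.01]
SHIFT [115.6 187.9   4.8] spin 0.0
```

View pics/w27.png

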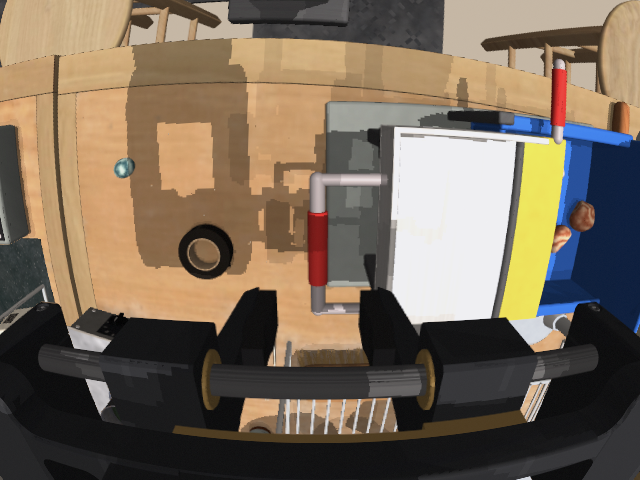

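The tray is level and empty. Returning to the pin to shut the gate.

```bash
python3 -m pendant '116 188 0 0 50;116 188 0 0 50;116 188 0 0 50;116 188 0 0 50;116 188 0 0 50'; python3 -c "
from h import *
im=viewer.read_camera('wrist'); cv2.imwrite('pics/w28.png',im[:,:,::-1])
plan((.414,.2945,.130),93.4)
print(w2px('wrist',(.414,.2945,.13)))
"
```

```text
t: 31.45
eef_pos: [0.4093, 0.2968, 0.2442]
tool_rot: [[-0.998, -0.062, -0.003], [-0.062, 0.998, -0.0], [0.003, 0.0, -1.0]]
force: [-0.1, -0.9, -0.2]
gripper_width: 0.0442
t 31.5 pos [0.4085 0.2979 0.2442] yang 93.6 j6 -1.24 w 0.0444 F [-1.2  1.1 -0.1] M [0.1  0.12 0.03]
SHIFT [ -5.7  -3.8 114.2] spin 0.2
[312.25695826 244.86202639]
```

View pics/w28.png

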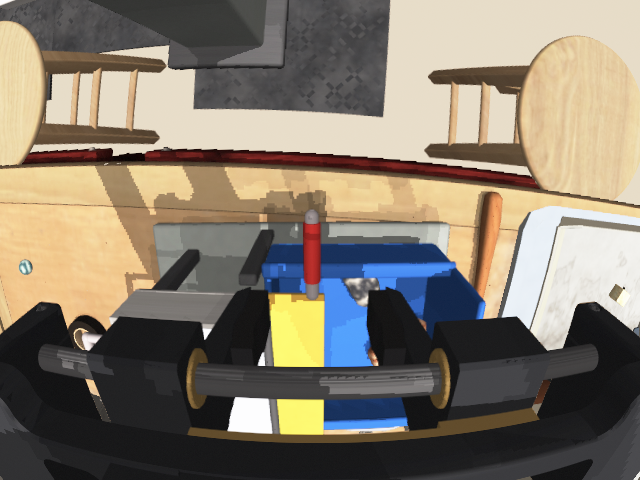

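```bash
python3 -m pendant '-5 -4 40 0 45;-5 -4 75 0 45;-5 -4 100 0 45;-5 -4 113 0 45;-5 -4 113 0 45'; python3 -m pendant '0 0 0 0 10;0 0 0 0 0;0 0 0 0 0;0 0 0 0 0;0 0 0 0 0';python3 -m pendant '0 0 0 0 0;0 0 0 0 0;0 0 0 0 0'; python3 -c "
from h import *
plan((.414,.2945,.130),93.4)
"
```

```text
t: 32.0
eef_pos: [0.4165, 0.2897, 0.1304]
tool_rot: [[-0.998, -0.059, -0.005], [-0.059, 0.998, -0.002], [0.005, -0.002, -1.0]]
force: [-0.4, -0.1, -0.1]
gripper_width: 0.0397
t: 32.5
eef_pos: [0.4187, 0.2925, 0.1341]
tool_rot: [[-0.998, -0.059, 0.002], [-0.059, 0.998, 0.004], [-0.003, 0.004, -1.0]]
force: [0.7, 8.1, -0.2]
gripper_width: 0.009
t: 32.8
eef_pos: [0.4187, 0.2925, 0.1341]
tool_rot: [[-0.998, -0.059, 0.002], [-0.059, 0.998, 0.004], [-0.003, 0.004, -1.0]]
force: [-0.6, 6.4, -0.3]
gripper_width: 0.0088
t 32.8 pos [0.4187 0.2925 0.1341] yang 93.4 j6 -1.26 w 0.0088 F [-0.6  6.4 -0.3] M [1.17 0.01 0.02]
SHIFT [4.6 2.3 4.1] spin -0.0
```

```bash
python3 -m pendant '0 1.5 -6.3 0 0;0 -0.2 -12.3 0 0;0 -2.8 -18 0 0;0 -6.4 -23.1 0 0;0 -10.9 -27.6 0 0';  python3 -c "
from h import *
plan((.414,.2945,.130),93.4)
"
```

```text
t: 33.3
eef_pos: [0.4192, 0.2834, 0.1626]
tool_rot: [[-0.998, -0.059, 0.003], [-0.059, 0.998, 0.008], [-0.003, 0.008, -1.0]]
force: [-2.9, 17.9, 5.4]
gripper_width: 0.0089
t 33.3 pos [0.4192 0.2834 0.1626] yang 93.4 j6 -1.28 w 0.0089 F [-2.9 17.9  5.4] M [2.95 0.44 0.09]
SHIFT [ 4.7 11.1 32.7] spin -0.0
```

```bash
python3 -c "
from h import *
im=viewer.read_camera('scene'); crop(im,180,110,380,270,4,'s29.png')
im=viewer.read_camera('wrist'); cv2.imwrite('pics/w29.png',im[:,:,::-1])
"
```

```text
(no output)
```

View pics/s29.png

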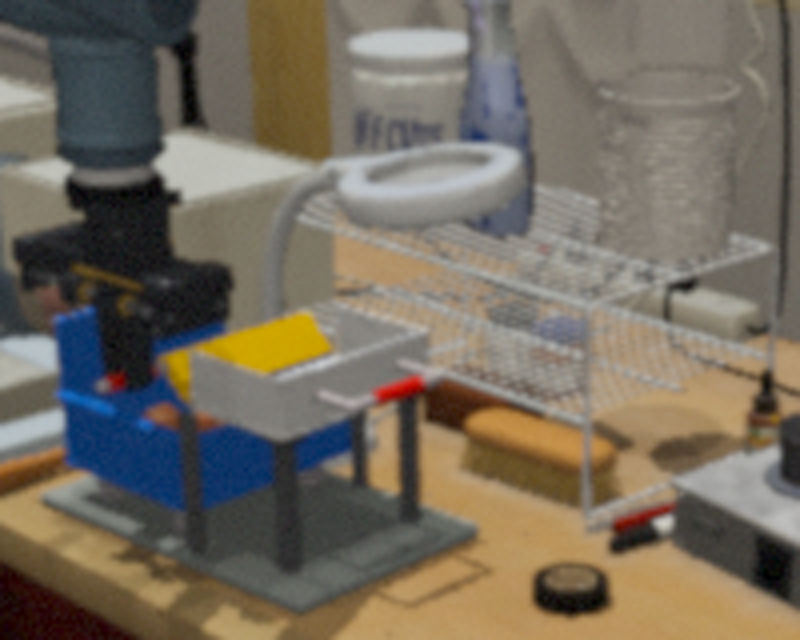

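View pics/w29.png

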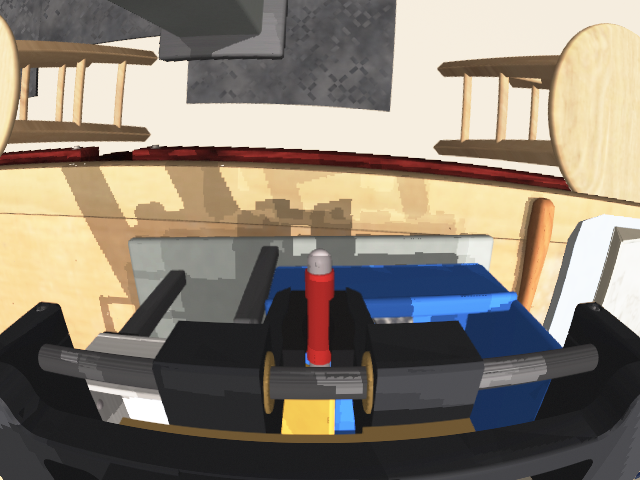

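```bash
python3 -m pendant '0 -4 -2 0 0;0 -9 -4 0 0;0 -14 -6 0 0;0 -18 -7 0 0;0 -22 -7 0 0';  python3 -c "
from h import *
plan((.414,.2591,.170),93.4)
im=viewer.read_camera('scene'); crop(im,180,110,380,270,4,'s30.png')
"
```

```text
t: 33.9
eef_pos: [0.4209, 0.2621, 0.1729]
tool_rot: [[-0.998, -0.06, 0.004], [-0.06, 0.998, 0.009], [-0.005, 0.009, -1.0]]
force: [-12.8, 10.3, 30.5]
gripper_width: 0.0089
t 33.9 pos [0.4209 0.2621 0.1729] yang 93.4 j6 -1.32 w 0.0089 F [-12.8  10.3  30.5] M [1.82 2.15 0.05]
SHIFT [ 7.1 -2.6  2.9] spin 0.0
```

View pics/s30.png

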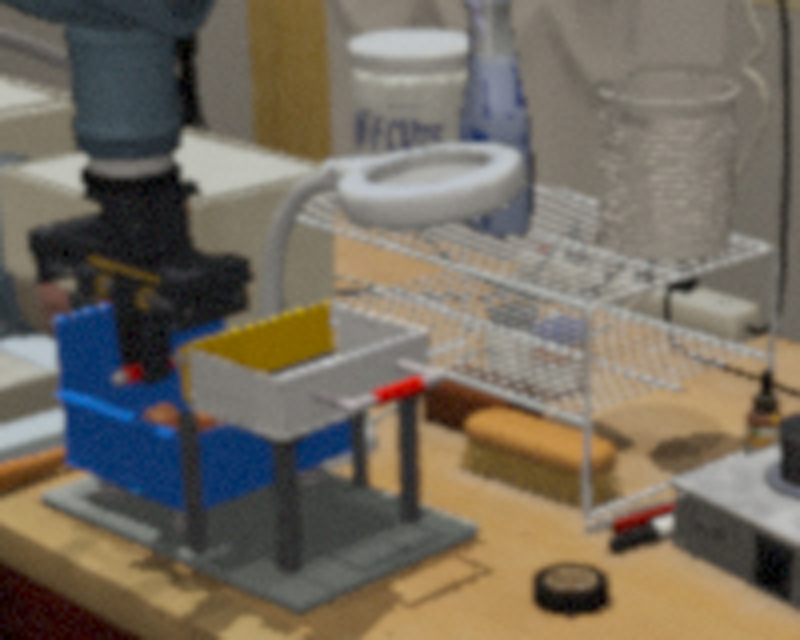

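```bash
python3 -m pendant '0 0 -3 0 0;0 -1 -5 0 0;0 -3 -5 0 0;0 -4 -5 0 0;0 -4 -5 0 0';  python3 -c "
from h import *
plan((.414,.2591,.170),93.4)
"
```

```text
t: 34.45
eef_pos: [0.4213, 0.2579, 0.1747]
tool_rot: [[-0.998, -0.059, 0.004], [-0.059, 0.998, 0.009], [-0.005, 0.009, -1.0]]
force: [0.3, 18.1, 0.7]
gripper_width: 0.0086
t 34.45 pos [0.4213 0.2579 0.1747] yang 93.4 j6 -1.33 w 0.0086 F [ 0.3 18.1  0.7] M [ 3.14 -0.07  0.08]
SHIFT [7.2 1.5 4.6] spin -0.0
```

```bash
python3 -m pendant '0 -1.5 0 0 0;0 -1.5 0 0 0;0 3 0 0 0;0 3 0 0 40;0 3 0 0 40'; python3 -m pendant '0 0 0 0 40;0 0 -30 0 40;0 0 -80 0 40;0 0 -80 0 40'; python3 -c "
from h import *
im=viewer.read_camera('wrist'); cv2.imwrite('pics/w31.png',im[:,:,::-1])
im=viewer.read_camera('scene'); crop(im,180,110,380,270,4,'s31.png')
plan((.414,.2591,.170),93.4)
"
```

```text
t: 34.95
eef_pos: [0.42, 0.2567, 0.1729]
tool_rot: [[-0.998, -0.06, 0.0], [-0.06, 0.998, -0.0], [-0.0, -0.001, -1.0]]
force: [-0.2, -0.9, 0.2]
gripper_width: 0.0227
t: 35.35
eef_pos: [0.4234, 0.2575, 0.2589]
tool_rot: [[-0.998, -0.059, 0.01], [-0.059, 0.998, 0.003], [-0.01, 0.002, -1.0]]
force: [1.1, 0.6, 0.4]
gripper_width: 0.035
t 35.45 pos [0.4208 0.2567 0.2536] yang 93.4 j6 -1.32 w 0.0354 F [-0.6 -1.  -0.4] M [ 0.01 -0.02  0.05]
SHIFT [ 6.8  2.8 83.6] spin -0.0
```

View pics/w31.png

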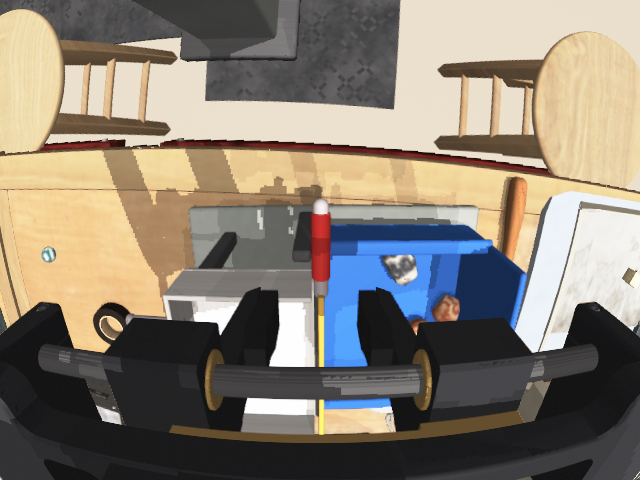

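View pics/s31.png

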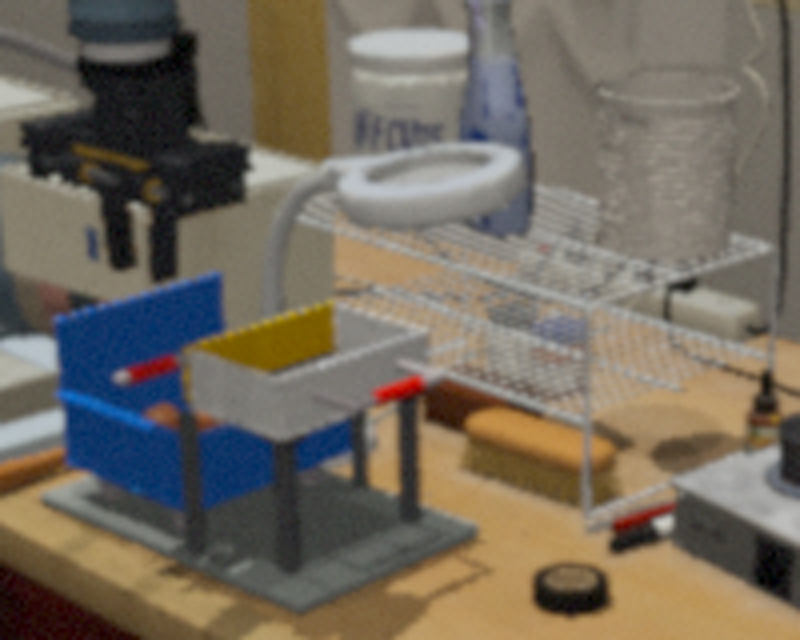

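The gate is shut, the tray is level and the stones are in the tub (400,268), (447,308), (420,325). Now to the dial.

```bash
python3 -m pendant '-25 -240 0 0 60;-25 -240 0 0 60;-25 -240 0 0 60;-25 -240 0 0 60;-25 -240 0 0 60';python3 -m pendant '-25 -245 0 0 100;-25 -245 0 0 100;-25 -245 0 0 100;-25 -245 0 0 100;-25 -245 0 0 100'; python3 -c "
from h import *
plan((.49,-.346,.25),93)
"
```

```text
t: 35.95
eef_pos: [0.4581, 0.0165, 0.2507]
tool_rot: [[-0.998, -0.058, -0.003], [-0.058, 0.998, 0.0], [0.003, 0.0, -1.0]]
force: [0.7, 1.1, 0.0]
gripper_width: 0.0529
t: 36.45
eef_pos: [0.4975, -0.2263, 0.2503]
tool_rot: [[-0.998, -0.058, -0.003], [-0.058, 0.998, 0.002], [0.003, 0.002, -1.0]]
force: [1.5, 0.7, 0.2]
gripper_width: 0.0885
t 36.45 pos [ 0.4975 -0.2263  0.2503] yang 93.3 j6 -2.27 w 0.0885 F [1.5 0.7 0.2] M [0.03 0.03 0.06]
SHIFT [ 1.440e+01 -1.191e+02  1.000e-01] spin 0.3
```

```bash
python3 -m pendant '-6 -120 0 0 100;-6 -120 0 0 100;-6 -120 20 0 100;-6 -120 20 0 100;-6 -120 20 0 100'; python3 -c "
from h import *
import pickle
c=viewer.get_calibration('wrist')
im=viewer.read_camera('wrist'); cv2.imwrite('pics/w32.png',im[:,:,::-1])
pickle.dump(c,open('w32.pkl','wb'))
crop(im,200,120,420,340,2.7,'w32c.png')
im=viewer.read_camera('top'); crop(im,110,170,270,290,5,'t32.png')
im=viewer.read_camera('scene'); cv2.imwrite('pics/s32.png',im[:,:,::-1])
plan((.531,-.348,.23),93)
"
```

```text
t: 36.95
eef_pos: [0.5105, -0.3428, 0.2301]
tool_rot: [[-0.998, -0.058, -0.004], [-0.058, 0.998, 0.004], [0.003, 0.004, -1.0]]
force: [-0.0, 0.4, 0.1]
gripper_width: 0.088
t 37.1 pos [ 0.512  -0.3424  0.2329] yang 93.5 j6 -2.41 w 0.088 F [-0.  -0.4 -0.6] M [ 0.06  0.07 -0.03]
SHIFT [-18.7  -6.8   2.9] spin 0.5
```

View pics/w32.png

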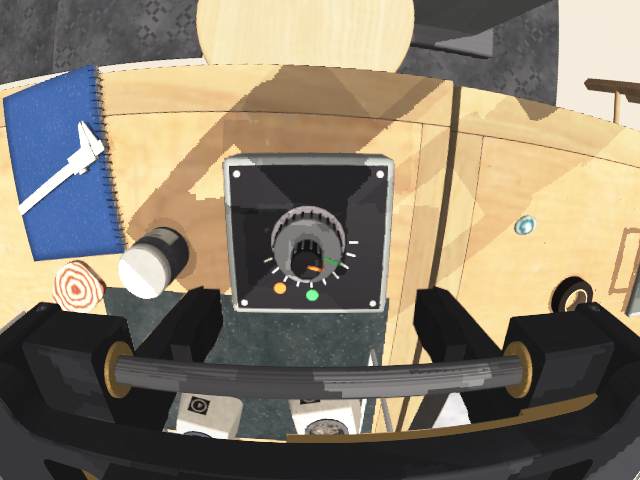

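View pics/w32c.png

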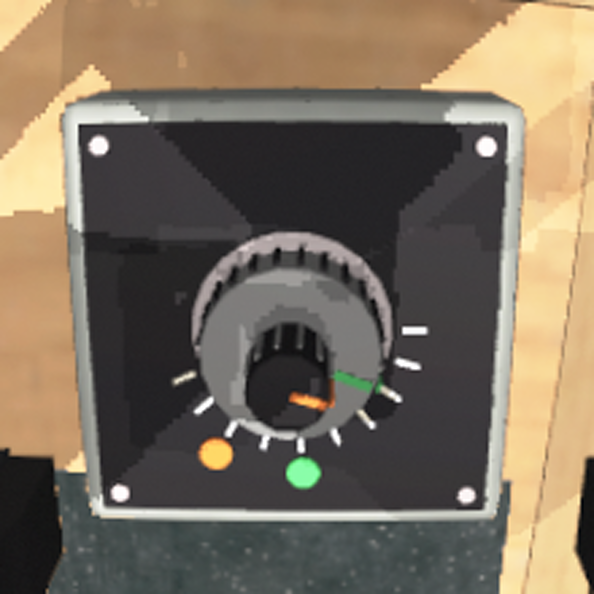

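View pics/t32.png

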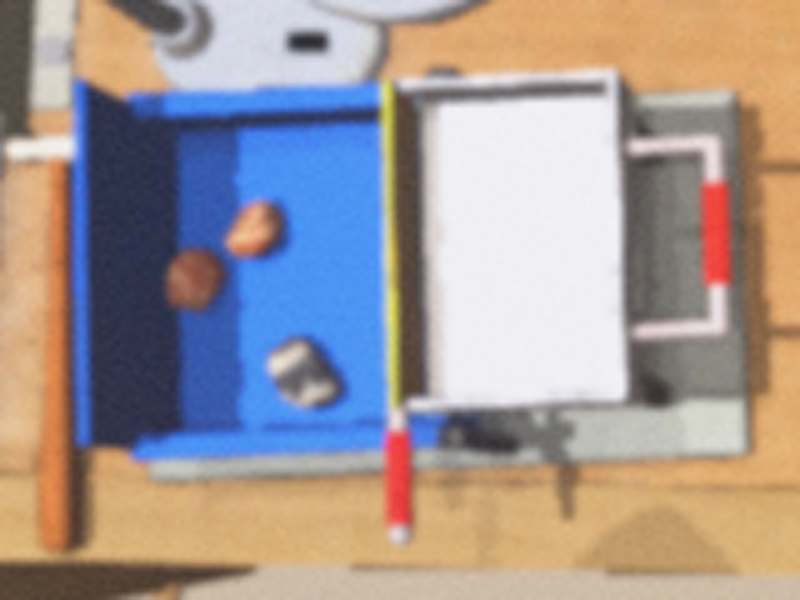

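```bash
cat > dial.py <<'E'
from h import *
import pickle
c=pickle.load(open('w32.pkl','rb'))
C=lambda x,y:(200+x/2.7,120+y/2.7)
s=[px2w('wrist',C(*q),.051,c) for q in [(98,146),(486,146),(466,495),(120,493)]]
print("screw sides",[round(np.linalg.norm(s[i]-s[(i+1)%4]),4) for i in range(4)],"centre",np.mean(s,0).round(4))
v=(s[1]-s[0]+s[2]-s[3])/2; psi=np.arctan2(v[1],v[0]); print("box y ang",np.degrees(psi))
ctr=np.mean(s,0)
for n,q,z in [("green",(302,473),.051),("orange",(216,454),.051),("ringc",(293,353),.078),("knobc",(288,388),.108),("gl0",(335,375),.078),("gl1",(383,390),.078),("ol0",(292,399),.108),("ol1",(330,407),.108)]:
    p=px2w('wrist',C(*q),z,c); d=p-ctr; print(n,p.round(4),"turn",round((psi-np.arctan2(d[1],d[0])),3))
E
python3 dial.py
```

```text
screw sides [np.float64(0.1227), np.float64(0.1228), np.float64(0.1225), np.float64(0.1226)] centre [ 0.5361 -0.3491  0.051 ]
box y ang 93.0924549315058
green [ 0.5882 -0.3429  0.051 ] turn 1.507
orange [ 0.5827 -0.373   0.051 ] turn 2.098
ringc [ 0.5343 -0.3482  0.078 ] turn -1.067
knobc [ 0.5336 -0.349   0.108 ] turn -1.489
gl0 [ 0.5407 -0.3351  0.078 ] turn 0.367
gl1 [ 0.5448 -0.3201  0.078 ] turn 0.343
ol0 [ 0.5368 -0.3478  0.108 ] turn 0.534
ol1 [ 0.5386 -0.3372  0.108 ] turn 0.259
```

Dots check out (1.507 and 2.098 rad from the box axis). The ring sits at about 0.35 and the knob at about 0.25. Approaching the ring.

```bash
python3 -m pendant '-22 -8 30 0 100;-22 -8 60 0 100;-22 -8 90 0 100;-22 -8 100 0 100;-22 -8 100 0 100'; python3 -m pendant '0 0 0 0 100'; python3 -c "
from h import *
import pickle
c=viewer.get_calibration('wrist')
im=viewer.read_camera('wrist'); cv2.imwrite('pics/w33.png',im[:,:,::-1])
pickle.dump(c,open('w33.pkl','wb'))
plan((.5345,-.349,.07),93)
"
```

```text
t: 37.6
eef_pos: [0.5338, -0.3489, 0.1316]
tool_rot: [[-0.998, -0.06, -0.002], [-0.06, 0.998, 0.002], [0.002, 0.002, -1.0]]
force: [0.5, -0.3, 0.7]
gripper_width: 0.088
t: 37.7
eef_pos: [0.5351, -0.3506, 0.1344]
tool_rot: [[-0.998, -0.06, 0.002], [-0.06, 0.998, -0.002], [-0.002, -0.002, -1.0]]
force: [-0.5, -0.4, -0.2]
gripper_width: 0.088
t 37.75 pos [ 0.5353 -0.351   0.1349] yang 93.4 j6 -2.4 w 0.0881 F [-0.4  0.1  1.2] M [-0.    0.01 -0.04]
SHIFT [ 0.8  2.2 64.9] spin 0.4
```

View pics/w33.png

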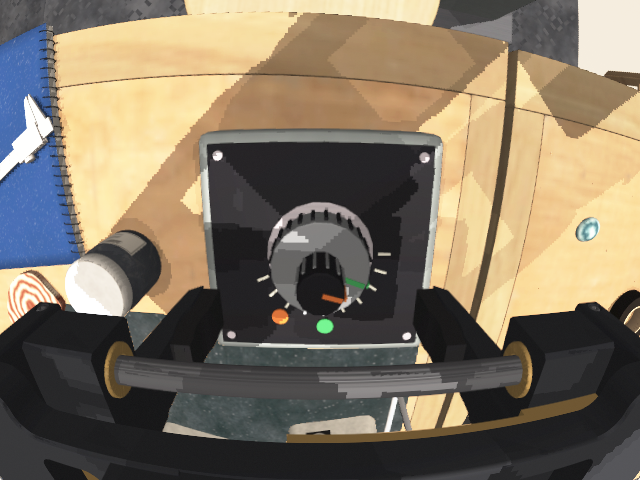

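```bash
python3 -c "
from h import *
import pickle
c=pickle.load(open('w33.pkl','rb'))
im=cv2.imread('pics/w33.png')[:,:,::-1]; crop(im,250,190,390,345,4,'w33c.png')
for q,z in [((321,294),.108),((320,268),.078),((325,326),.051),((280,317),.051),((218,156),.051),((424,158),.051),((406,336),.051),((231,335),.051)]: print(px2w('wrist',q,z,c).round(4))
"
```

```text
[ 0.5349 -0.349   0.108 ]
[ 0.5341 -0.3494  0.078 ]
[ 0.588  -0.3426  0.051 ]
[ 0.583  -0.3732  0.051 ]
[ 0.4782 -0.4133  0.051 ]
[ 0.4719 -0.2912  0.051 ]
[ 0.5943 -0.285   0.051 ]
[ 0.6009 -0.4076  0.051 ]
```

View pics/w33c.png

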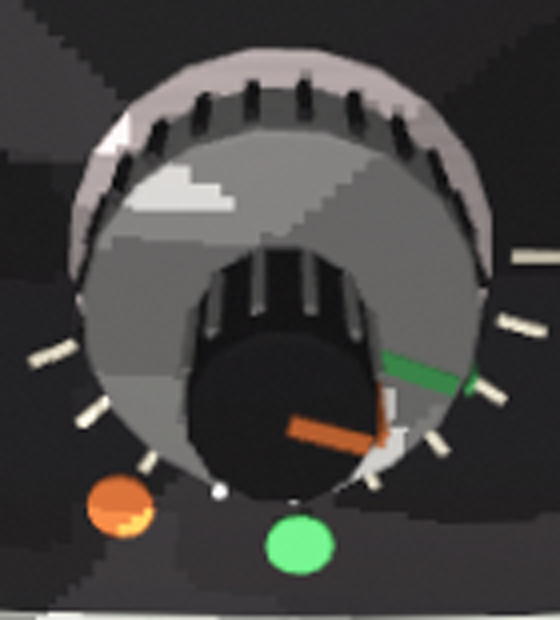

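```bash
python3 -c "
from h import *
import pickle
c=pickle.load(open('w33.pkl','rb'))
C=lambda x,y:(250+x/4,190+y/4)
psi=np.radians(93.1)
for n,q,z,ct in [('g0',(385,358),.078,(.5345,-.3492)),('g1',(458,388),.078,(.5345,-.3492)),('o0',(290,427),.108,(.535,-.349)),('o1',(370,448),.108,(.535,-.349))]:
  p=px2w('wrist',C(*q),z,c); d=p[:2]-ct; print(n,p.round(4),np.linalg.norm(d).round(4),round(psi-np.arctan2(d[1],d[0]),3))
plan((.5345,-.349,.07),93)
"
```

```text
g0 [ 0.5402 -0.3344  0.078 ] 0.0159 0.422
g1 [ 0.5443 -0.3236  0.078 ] 0.0275 0.421
o0 [ 0.5364 -0.3482  0.108 ] 0.0016 1.099
o1 [ 0.5387 -0.3384  0.108 ] 0.0112 0.387
t 37.75 pos [ 0.5353 -0.351   0.1349] yang 93.4 j6 -2.4 w 0.0881 F [-0.4  0.1  1.2] M [-0.    0.01 -0.04]
SHIFT [ 0.8  2.2 64.9] spin 0.4
```

```bash
python3 -m pendant '1 2 20 0 100;1 2 40 0 100;1 2 55 0 100;1 2 64 0 100;1 2 64 0 100'; python3 -c "
from h import *
plan((.5345,-.349,.07),93)
"
```

```text
t: 38.25
eef_pos: [0.5327, -0.3482, 0.0678]
tool_rot: [[-0.998, -0.059, -0.001], [-0.059, 0.998, 0.001], [0.001, 0.001, -1.0]]
force: [-1.5, 0.2, -1.7]
gripper_width: 0.088
t 38.25 pos [ 0.5327 -0.3482  0.0678] yang 93.4 j6 -2.39 w 0.088 F [-1.5  0.2 -1.7] M [-0.01 -0.02  0.01]
SHIFT [-1.7 -0.9 -2.2] spin 0.4
```

```bash
python3 -m pendant '-1 0 -2 0 70;-1 0 -2 0 50;-1 0 -2 0 50;-1 0 -2 0 50;-1 0 -2 0 50'; python3 -m pendant '0 0 0 0 50;0 0 0 0 50;0 0 0 0 50'; python3 -c "
from h import *
plan((.5345,-.349,.07),93)
"
```

```text
t: 38.75
eef_pos: [0.5344, -0.3495, 0.0713]
tool_rot: [[-0.998, -0.059, 0.001], [-0.059, 0.998, -0.002], [-0.001, -0.002, -1.0]]
force: [-0.3, -3.1, 0.5]
gripper_width: 0.0555
t: 39.05
eef_pos: [0.5344, -0.3495, 0.0712]
tool_rot: [[-0.998, -0.059, 0.001], [-0.059, 0.998, -0.002], [-0.001, -0.002, -1.0]]
force: [-0.6, -5.4, 1.7]
gripper_width: 0.0553
t 39.05 pos [ 0.5344 -0.3495  0.0712] yang 93.4 j6 -2.39 w 0.0553 F [-0.6 -5.4  1.7] M [-0.69 -0.04 -0.01]
SHIFT [-0.1  0.5  1.2] spin 0.4
```

```bash
python3 -m pendant '0 -1.5 0 0 0;0 -1.5 0 5 0;0 -1.5 0 11 0;0 -1.5 0 17 0;0 -1.5 0 23 0'; python3 -c "
from h import *
plan((.5345,-.349,.07),93)
"
```

```text
t: 39.55
eef_pos: [0.5345, -0.3495, 0.0712]
tool_rot: [[-0.941, 0.339, 0.0], [0.339, 0.941, 0.001], [-0.0, 0.001, -1.0]]
force: [-1.6, -1.2, 6.8]
gripper_width: 0.055
t 39.55 pos [ 0.5345 -0.3495  0.0712] yang 70.2 j6 -1.99 w 0.055 F [-1.6 -1.2  6.8] M [0.01 0.08 0.04]
SHIFT [0.1 0.4 1.2] spin -22.8
```

```bash
python3 -m pendant '0 0 0 7 0;0 0 0 14 0;0 0 0 21 0;0 0 0 28 0;0 0 0 33 0'; python3 -m pendant '0 0 0 5 0;0 0 0 5 0'; python3 -c "
from h import *
plan((.5345,-.349,.07),93)
"
```

```text
t: 40.05
eef_pos: [0.5346, -0.3493, 0.0712]
tool_rot: [[-0.604, 0.797, 0.0], [0.797, 0.604, 0.001], [0.0, 0.001, -1.0]]
force: [-0.4, -0.0, 5.9]
gripper_width: 0.0554
t: 40.25
eef_pos: [0.5346, -0.3493, 0.0712]
tool_rot: [[-0.534, 0.846, 0.001], [0.846, 0.534, 0.001], [0.0, 0.001, -1.0]]
force: [-0.5, -0.1, 6.1]
gripper_width: 0.0552
t 40.25 pos [ 0.5346 -0.3493  0.0712] yang 32.3 j6 -1.33 w 0.0552 F [-0.5 -0.1  6.1] M [ 0.06  0.05 -0.05]
SHIFT [0.3 0.1 1.2] spin -60.7
```

```bash
python3 -m pendant '0 0 0 0 80;0 0 0 0 100;0 0 0 0 100;0 0 0 0 100;0 0 -20 0 100'; python3 -m pendant '0 0 -30 0 100;0 0 -50 0 100;0 0 -80 0 100;0 0 -80 0 100;0 0 -80 0 100'; python3 -c "
from h import *
import pickle
c=viewer.get_calibration('wrist')
im=viewer.read_camera('wrist'); cv2.imwrite('pics/w34.png',im[:,:,::-1])
pickle.dump(c,open('w34.pkl','wb'))
plan((.5345,-.349,.07),93)
ctr=w2px('wrist',(.5345,-.3493,.078),c).astype(int); print(ctr)
crop(im,ctr[0]-80,ctr[1]-80,ctr[0]+80,min(480,ctr[1]+80),4,'w34c.png'); print(ctr-80)
"
```

```text
t: 40.75
eef_pos: [0.5323, -0.3482, 0.0875]
tool_rot: [[-0.536, 0.844, -0.005], [0.844, 0.536, 0.005], [0.006, -0.001, -1.0]]
force: [-0.1, -0.4, 0.1]
gripper_width: 0.0881
t: 41.25
eef_pos: [0.5344, -0.3501, 0.1709]
tool_rot: [[-0.536, 0.844, 0.001], [0.844, 0.536, -0.001], [-0.001, 0.0, -1.0]]
force: [-0.1, 0.4, -0.3]
gripper_width: 0.0882
t 41.3 pos [ 0.5338 -0.3495  0.1696] yang 32.4 j6 -1.33 w 0.088 F [ 0.5 -0.3  0.3] M [-0.07 -0.    0.07]
SHIFT [-0.   0.9 99.6] spin -60.6
[317 246]
[237 166]
```

View pics/w34c.png

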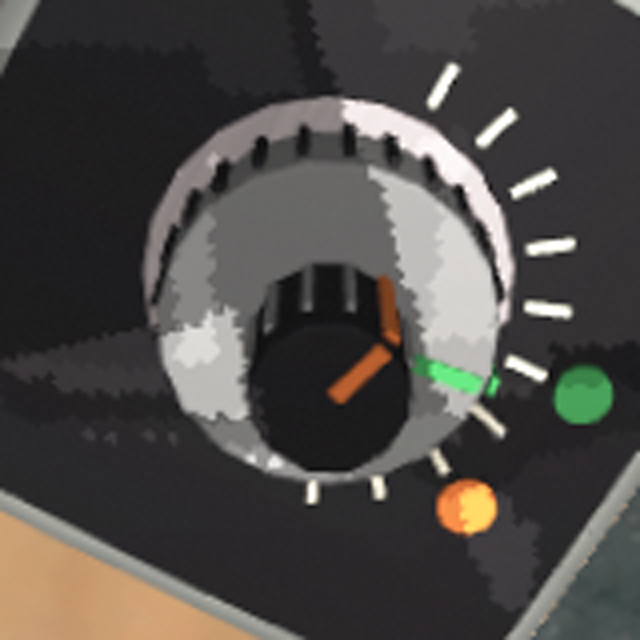

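```bash
cat > ang.py <<'E'
from h import *
import pickle,sys
def ang(pk,C,g0,g1,gd,od,o0=None,o1=None,ctr=(.5346,-.3493)):
    c=pickle.load(open(pk,'rb')); f=lambda q,z:px2w('wrist',C(*q),z,c)[:2]
    G=f(gd,.0515); O=f(od,.0515); a=lambda d:np.arctan2(d[1],d[0])
    # dial centre implied by dots: they lie at r on directions 0.6 rad apart -> fit centre given r equal & psi
    psi=np.radians(93.1); r=np.linalg.norm(G-O)/(2*np.sin(.3))
    cg=G-r*np.array([np.cos(psi-1.5),np.sin(psi-1.5)]); co=O-r*np.array([np.cos(psi-2.1),np.sin(psi-2.1)])
    print('r',r.round(4),'centre from dots',cg.round(4),co.round(4))
    for nm,p0,p1,z in (('ring',g0,g1,.078),('knob',o0,o1,.108)):
        if p0 is None: continue
        P0,P1=f(p0,z),f(p1,z)
        print(nm,'dir turn',round(psi-a(P1-P0),3),'from grip ctr',[round(psi-a(P-np.array(ctr)),3) for P in (P0,P1)],'from dot ctr',round(psi-a(P1-(cg+co)/2),3),'r',np.linalg.norm(P1-np.array(ctr)).round(4))
E
python3 - <<'E'
from ang import *
C=lambda x,y:(237+x/4,166+y/4)
ang('w34.pkl',C,(418,366),(480,386),(583,395),(467,507),(337,397),(388,352))
E
```

```text
r 0.0523 centre from dots [ 0.5358 -0.3499] [ 0.5359 -0.3499]
ring dir turn 1.392 from grip ctr [np.float64(1.502), np.float64(1.459)] from dot ctr 1.428 r 0.0278
knob dir turn 0.296 from grip ctr [np.float64(1.24), np.float64(0.435)] from dot ctr 0.31 r 0.0111
```

To measure free of parallax, I'll put the camera in the vertical plane through the dial axis and the green dot (tool y at about 97°).

```bash
python3 -m pendant '0 0 0 -64.8 100;0 0 0 -64.8 100;0 0 0 -64.8 100;0 0 0 -64.8 100;0 0 0 -64.8 100'; python3 -c "
from h import *
plan((.5348,-.3495,.135),97.1)"
```

```text
t: 41.8
eef_pos: [0.5333, -0.3491, 0.1682]
tool_rot: [[-0.969, 0.247, -0.003], [0.247, 0.969, 0.003], [0.003, 0.002, -1.0]]
force: [0.3, -1.0, -0.8]
gripper_width: 0.0883
t 41.8 pos [ 0.5333 -0.3491  0.1682] yang 75.7 j6 -2.09 w 0.0883 F [ 0.3 -1.  -0.8] M [ 0.09 -0.   -0.01]
SHIFT [-1.7 -0.  33.2] spin -21.4
```

```bash
python3 -m pendant '0 0 30 -21.4 100;0 0 30 -21.4 100;0 0 30 -21.4 100;0 0 30 -21.4 100;0 0 30 -21.4 100'; python3 -m pendant '0 0 0 0 100;0 0 0 0 100'; python3 -c "
from h import *
import pickle
c=viewer.get_calibration('wrist')
im=viewer.read_camera('wrist'); cv2.imwrite('pics/w35.png',im[:,:,::-1])
pickle.dump(c,open('w35.pkl','wb'))
plan((.5345,-.349,.07),97.1)
crop(im,245,195,395,345,5,'w35c.png')
"
```

```text
t: 42.3
eef_pos: [0.5337, -0.3494, 0.1392]
tool_rot: [[-0.993, -0.116, -0.001], [-0.116, 0.993, 0.002], [0.001, 0.002, -1.0]]
force: [-0.6, 0.1, 0.5]
gripper_width: 0.0882
t: 42.5
eef_pos: [0.5341, -0.3499, 0.1404]
tool_rot: [[-0.993, -0.117, -0.0], [-0.117, 0.993, 0.0], [0.0, 0.0, -1.0]]
force: [0.3, 0.2, 0.1]
gripper_width: 0.088
t 42.55 pos [ 0.5342 -0.3499  0.1406] yang 96.7 j6 -2.45 w 0.088 F [ 0.1  0.5 -0.4] M [ 0.05 -0.04  0.03]
SHIFT [-0.4  0.9 70.6] spin -0.4
```

View pics/w35c.png

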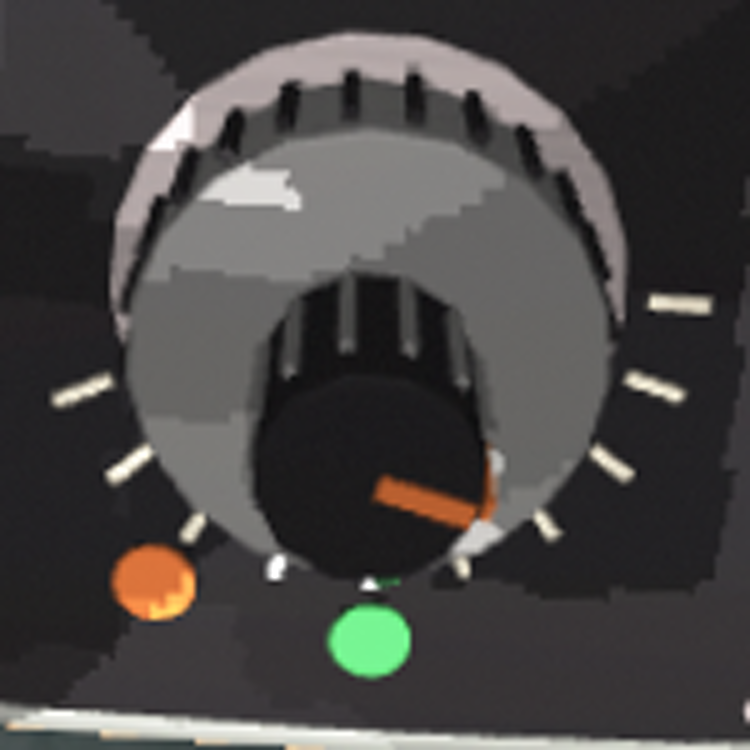

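Knob centre, ring centre and green dot share column 370, and the end of the green line shows at about 388: the ring is about 0.075 rad short. Regripping to turn 4.3° more.

```bash
python3 -m pendant '0 0 20 0 100;0 0 40 0 100;0 0 55 0 100;0 0 69 0 100;0 0 69 0 100'; python3 -m pendant '0 0 0 0 80;0 0 0 0 50;0 0 0 0 0;0 0 0 0 0;0 0 0 0 0';python3 -m pendant '0 0 0 0 0;0 0 0 0 0'; python3 -c "
from h import *
plan((.5345,-.349,.07),97.1)"
```

```text
t: 43.05
eef_pos: [0.5331, -0.3489, 0.0692]
tool_rot: [[-0.993, -0.118, -0.003], [-0.118, 0.993, 0.003], [0.002, 0.003, -1.0]]
force: [0.6, 0.6, -0.3]
gripper_width: 0.0877
t: 43.55
eef_pos: [0.5345, -0.3496, 0.0723]
tool_rot: [[-0.993, -0.118, 0.0], [-0.118, 0.993, 0.0], [-0.001, 0.0, -1.0]]
force: [-1.1, 2.8, 3.9]
gripper_width: 0.0551
t: 43.75
eef_pos: [0.5345, -0.3497, 0.0723]
tool_rot: [[-0.993, -0.118, 0.0], [-0.118, 0.993, 0.0], [-0.0, 0.0, -1.0]]
force: [-1.5, 4.0, 5.9]
gripper_width: 0.0553
t 43.75 pos [ 0.5345 -0.3497  0.0723] yang 96.8 j6 -2.45 w 0.0553 F [-1.5  4.   5.9] M [ 0.67  0.16 -0.06]
SHIFT [-0.1  0.7  2.3] spin -0.3
```

```bash
python3 -m pendant '0 0.5 0 2 0;0 0.5 0 4.3 0;0 0.5 0 4.3 0;0 0.5 0 4.3 0';python3 -c "
from h import *
plan((.5345,-.349,.07),97.1)"; python3 -m pendant '0 0 0 0 80;0 0 0 0 100;0 0 0 0 100;0 0 0 0 100;0 0 -20 0 100';python3 -m pendant '0 0 -40 0 100;0 0 -80 -4.3 100;0 0 -110 -4.3 100;0 0 -110 -4.3 100;0 0 -110 -4.3 100'; python3 -m pendant '0 0 0 0 100;0 0 0 0 100'; python3 -c "
from h import *
import pickle
c=viewer.get_calibration('wrist')
im=viewer.read_camera('wrist'); cv2.imwrite('pics/w36.png',im[:,:,::-1])
pickle.dump(c,open('w36.pkl','wb'))
plan((.5345,-.349,.07),97.1)
crop(im,255,180,385,310,6,'w36c.png')
"
```

```text
t: 44.15
eef_pos: [0.5344, -0.3496, 0.0723]
tool_rot: [[-0.999, -0.044, 0.001], [-0.044, 0.999, -0.001], [-0.001, -0.001, -1.0]]
force: [-0.6, 2.0, 5.8]
gripper_width: 0.0557
t 44.15 pos [ 0.5344 -0.3496  0.0723] yang 92.5 j6 -2.38 w 0.0557 F [-0.6  2.   5.8] M [ 0.44  0.05 -0.05]
SHIFT [-0.1  0.6  2.3] spin -4.6
t: 44.65
eef_pos: [0.5323, -0.3479, 0.0886]
tool_rot: [[-0.999, -0.043, -0.004], [-0.043, 0.999, 0.004], [0.004, 0.004, -1.0]]
force: [-0.1, 0.8, -0.1]
gripper_width: 0.0881
t: 45.15
eef_pos: [0.5343, -0.3496, 0.202]
tool_rot: [[-0.993, -0.118, 0.001], [-0.118, 0.993, -0.001], [-0.001, -0.001, -1.0]]
force: [0.2, 0.9, -0.7]
gripper_width: 0.0884
t: 45.35
eef_pos: [0.5333, -0.3487, 0.1994]
tool_rot: [[-0.993, -0.118, -0.003], [-0.118, 0.993, 0.002], [0.002, 0.003, -1.0]]
force: [0.3, -0.4, -0.6]
gripper_width: 0.088
t 45.4 pos [ 0.5334 -0.3488  0.1995] yang 96.8 j6 -2.45 w 0.088 F [ 0.1 -0.2 -0.9] M [ 0.02 -0.02  0.04]
SHIFT [ -1.3  -0.7 129.5] spin -0.3
```

View pics/w36c.png

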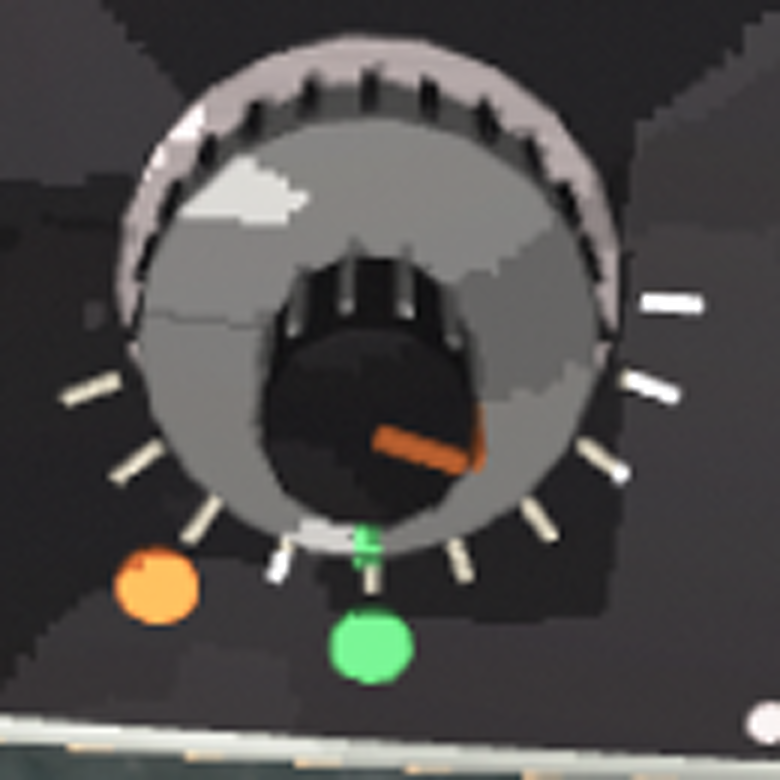

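The green line (368) is in line with the dot (371) and the axis (370.5), within about 0.01 rad. Now the knob angle.

```bash
python3 - <<'E'
from ang import *
C=lambda x,y:(255+x/6,180+y/6)
ang('w36.pkl',C,(366,528),(368,565),(371.5,646),(157,587),(376,437),(464,464))
c=pickle.load(open('w36.pkl','rb'))
print(px2w('wrist',C(369,428),.108,c))
E
```

```text
r 0.0523 centre from dots [ 0.536 -0.349] [ 0.536 -0.349]
ring dir turn 1.459 from grip ctr [np.float64(1.514), np.float64(1.505)] from dot ctr 1.51 r 0.0298
knob dir turn 0.254 from grip ctr [np.float64(0.99), np.float64(0.368)] from dot ctr 0.258 r 0.0115
[ 0.53524477 -0.34900323  0.108     ]
```

```bash
python3 -m pendant '-1 -0.5 30 0 60;-1 -0.5 60 0 60;-1 -0.5 85 0 60;-1 -0.5 99 0 60;-1 -0.5 99 0 60'; python3 -m pendant '0 0 0 0 60'; python3 -c "
from h import *
plan((.535,-.3495,.098),97.1)"
```

```text
t: 45.9
eef_pos: [0.5337, -0.3485, 0.0994]
tool_rot: [[-0.993, -0.118, -0.004], [-0.118, 0.993, 0.004], [0.004, 0.004, -1.0]]
force: [0.8, -0.1, 1.0]
gripper_width: 0.0532
t: 46.0
eef_pos: [0.5354, -0.3501, 0.1029]
tool_rot: [[-0.993, -0.118, 0.0], [-0.118, 0.993, -0.0], [-0.0, -0.0, -1.0]]
force: [-0.3, -0.3, 0.2]
gripper_width: 0.0529
t 46.0 pos [ 0.5354 -0.3501  0.1029] yang 96.8 j6 -2.45 w 0.0529 F [-0.3 -0.3  0.2] M [ 0.06 -0.03 -0.  ]
SHIFT [0.3 0.6 4.9] spin -0.3
```

```bash
python3 -m pendant '0.5 0.5 3 0 40;0.5 0.5 3 0 20;0.5 0.5 3 0 0;0.5 0.5 3 0 0;0.5 0.5 3 0 0';python3 -m pendant '0 0 0 0 0;0 0 0 0 0;0 0 0 0 0'; python3 -c "
from h import *
plan((.535,-.3495,.098),97.1)"
```

```text
t: 46.5
eef_pos: [0.5349, -0.3495, 0.1003]
tool_rot: [[-0.993, -0.118, 0.001], [-0.118, 0.993, -0.001], [-0.001, -0.001, -1.0]]
force: [-0.8, 0.8, 2.7]
gripper_width: 0.0234
t: 46.8
eef_pos: [0.5349, -0.3495, 0.1002]
tool_rot: [[-0.993, -0.118, 0.001], [-0.118, 0.993, -0.0], [-0.001, -0.001, -1.0]]
force: [-1.0, 1.6, 5.6]
gripper_width: 0.023
t 46.8 pos [ 0.5349 -0.3495  0.1002] yang 96.8 j6 -2.45 w 0.023 F [-1.   1.6  5.6] M [ 0.26  0.15 -0.07]
SHIFT [-0.1  0.   2.2] spin -0.3
```

Knob gripped at 23 mm, with the tips above the ring. Turning about 103°.

```bash
python3 -m pendant '0 0 0 7 0;0 0 0 14 0;0 0 0 21 0;0 0 0 28 0;0 0 0 35 0';python3 -m pendant '0 0 0 7 0;0 0 0 14 0;0 0 0 21 0;0 0 0 28 0;0 0 0 35 0';python3 -m pendant '0 0 0 7 0;0 0 0 14 0;0 0 0 21 0;0 0 0 28 0;0 0 0 33 0'; python3 -m pendant '0 0 0 0 0'; python3 -c "
from h import *
plan((.535,-.3495,.098),96.8)"
```

```text
t: 47.3
eef_pos: [0.5349, -0.3497, 0.1002]
tool_rot: [[-0.879, 0.477, 0.001], [0.477, 0.879, -0.001], [-0.001, -0.0, -1.0]]
force: [-1.2, 1.2, 6.5]
gripper_width: 0.023
t: 47.8
eef_pos: [0.5348, -0.3497, 0.1002]
tool_rot: [[-0.446, 0.895, 0.0], [0.895, 0.446, -0.001], [-0.001, 0.0, -1.0]]
force: [-0.8, 0.7, 4.5]
gripper_width: 0.0234
t: 48.3
eef_pos: [0.5348, -0.3498, 0.1002]
tool_rot: [[0.113, 0.994, 0.0], [0.994, -0.113, -0.001], [-0.001, 0.0, -1.0]]
force: [-1.2, 0.2, 5.6]
gripper_width: 0.0232
t: 48.4
eef_pos: [0.5348, -0.3498, 0.1002]
tool_rot: [[0.111, 0.994, 0.0], [0.994, -0.111, -0.001], [-0.001, 0.0, -1.0]]
force: [-1.9, -0.8, 5.1]
gripper_width: 0.0231
t 48.4 pos [ 0.5348 -0.3498  0.1002] yang -6.4 j6 -0.65 w 0.0231 F [-1.9 -0.8  5.1] M [0.06 0.31 0.05]
SHIFT [0.3 0.2 2.2] spin 76.8
```

Release, lift, and view from the orange dot's plane (tool y at 62.8°, spin −69°).

```bash
python3 -m pendant '0 0 0 0 40;0 0 0 0 60;0 0 0 0 60;0 0 -30 0 60;0 0 -60 0 60';python3 -m pendant '0 0 -40 -8 100;0 0 -40 -16 100;0 0 -40 -24 100;0 0 -40 -32 100;0 0 -40 -40 100';python3 -m pendant '0 0 0 -8 100;0 0 0 -16 100;0 0 0 -24 100;0 0 0 -29.2 100;0 0 0 -29.2 100';python3 -m pendant '0 0 0 0 100;0 0 0 0 100'; python3 -c "
from h import *
import pickle
c=viewer.get_calibration('wrist')
im=viewer.read_camera('wrist'); cv2.imwrite('pics/w37.png',im[:,:,::-1])
pickle.dump(c,open('w37.pkl','wb'))
plan((.535,-.3495,.098),62.8)
crop(im,255,180,385,310,6,'w37c.png')
"
```

```text
t: 48.9
eef_pos: [0.5337, -0.3486, 0.1585]
tool_rot: [[0.109, 0.994, -0.003], [0.994, -0.109, 0.003], [0.002, -0.003, -1.0]]
force: [-0.2, -0.1, 0.8]
gripper_width: 0.0526
t: 49.4
eef_pos: [0.5345, -0.3492, 0.1993]
tool_rot: [[-0.561, 0.828, -0.0], [0.828, 0.561, 0.0], [0.0, -0.0, -1.0]]
force: [-0.1, 0.2, -0.2]
gripper_width: 0.0878
t: 49.9
eef_pos: [0.5345, -0.3492, 0.1992]
tool_rot: [[-0.891, 0.454, -0.0], [0.454, 0.891, 0.0], [0.001, 0.0, -1.0]]
force: [-1.0, -0.2, -0.4]
gripper_width: 0.0884
t: 50.1
eef_pos: [0.5346, -0.3494, 0.1994]
tool_rot: [[-0.89, 0.456, -0.0], [0.456, 0.89, 0.0], [0.0, 0.0, -1.0]]
force: [-0.2, -0.3, -0.9]
gripper_width: 0.0883
t 50.15 pos [ 0.5346 -0.3493  0.1995] yang 62.9 j6 -1.86 w 0.0883 F [-0.9 -0.9 -0.7] M [0.02 0.01 0.01]
SHIFT [ -0.4   0.  101.5] spin 0.1
```

View pics/w37c.png

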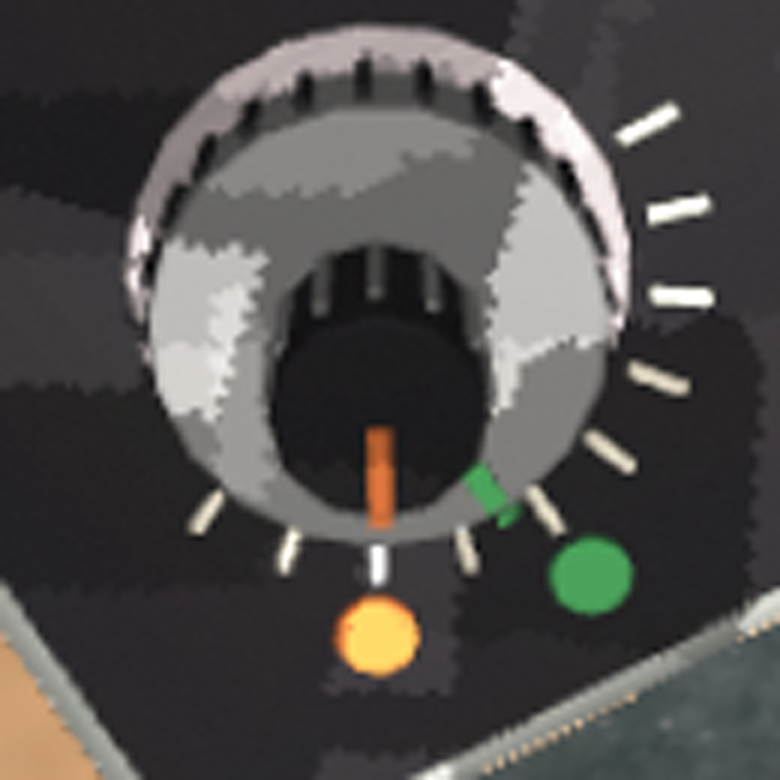

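The orange line (379→381) is in line with its tick and dot (378, 377), within about 0.02 rad. I'll check the ring again from the green plane.

```bash
python3 -m pendant '0 0 0 -8 100;0 0 0 -16 100;0 0 0 -24 100;0 0 0 -32 100;0 0 0 -34 100';python3 -m pendant '0 0 0 0 100;0 0 0 0 100'; python3 -c "
from h import *
im=viewer.read_camera('wrist')
crop(im,255,180,385,310,6,'w38c.png')
plan((.535,-.3495,.098),96.8)
"
```

```text
t: 50.65
eef_pos: [0.5346, -0.3494, 0.1995]
tool_rot: [[-0.992, -0.125, -0.0], [-0.125, 0.992, 0.0], [0.0, 0.0, -1.0]]
force: [-0.6, -0.7, 0.3]
gripper_width: 0.0881
t: 50.85
eef_pos: [0.5346, -0.3494, 0.1995]
tool_rot: [[-0.993, -0.119, -0.0], [-0.119, 0.993, 0.0], [0.0, 0.0, -1.0]]
force: [0.4, 0.1, -0.2]
gripper_width: 0.0883
t 50.9 pos [ 0.5346 -0.3494  0.1996] yang 96.9 j6 -2.46 w 0.0883 F [ 0.7 -0.3  0.1] M [ 0.04 -0.01 -0.04]
SHIFT [ -0.4  -0.2 101.6] spin 0.1
```

View pics/w38c.png

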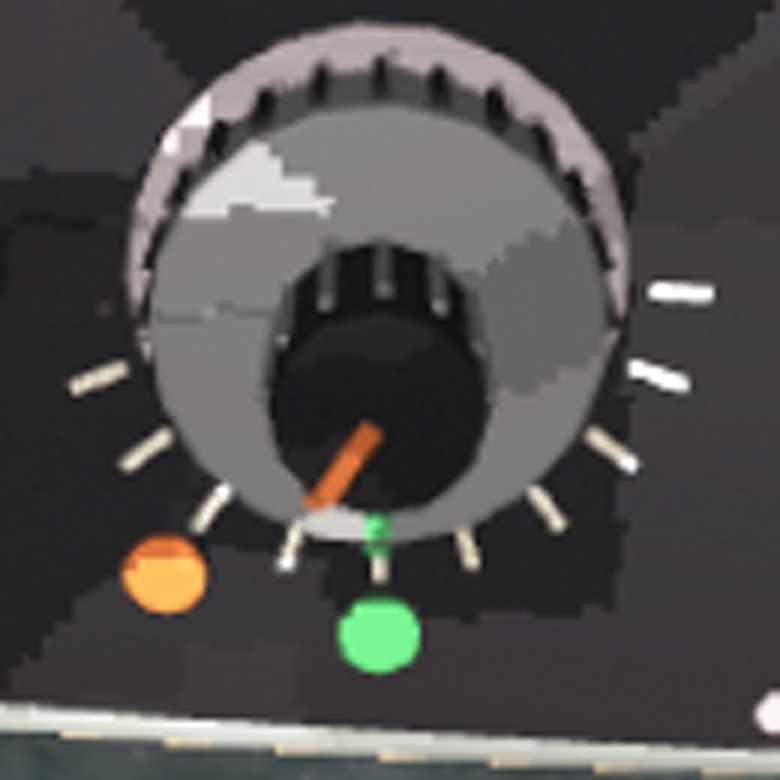

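The ring is still on its dot (377 against 379). I'll retreat upward and make a last check of everything.

```bash
python3 -m pendant '20 60 -50 0 100;40 120 -80 0 100;60 150 -80 0 100;60 150 -80 0 100;60 150 -80 0 100'; python3 -m pendant '0 0 0 0 100;0 0 0 0 100'; python3 -c "
from h import *
im=viewer.read_camera('top'); cv2.imwrite('pics/t40.png',im[:,:,::-1])
im=viewer.read_camera('scene'); cv2.imwrite('pics/s40.png',im[:,:,::-1])
plan((.535,-.3495,.098),96.8)
"
```

```text
t: 51.4
eef_pos: [0.4562, -0.2053, 0.2815]
tool_rot: [[-0.992, -0.122, 0.002], [-0.122, 0.992, -0.001], [-0.002, -0.002, -1.0]]
force: [0.5, -0.4, 1.2]
gripper_width: 0.0882
t: 51.6
eef_pos: [0.4572, -0.2085, 0.2793]
tool_rot: [[-0.993, -0.12, 0.0], [-0.12, 0.993, -0.0], [0.0, -0.0, -1.0]]
force: [-0.7, 0.3, -0.6]
gripper_width: 0.0881
t 51.7 pos [ 0.4571 -0.2086  0.2789] yang 96.9 j6 -2.36 w 0.0881 F [ 0.7 -0.4 -0.3] M [ 0.07 -0.04 -0.03]
SHIFT [ -60.6 -149.4  180.7] spin 0.1
```

View pics/t40.png

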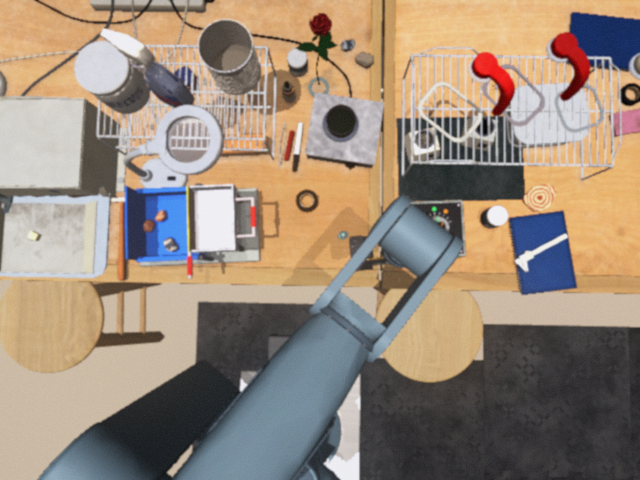

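View pics/s40.png

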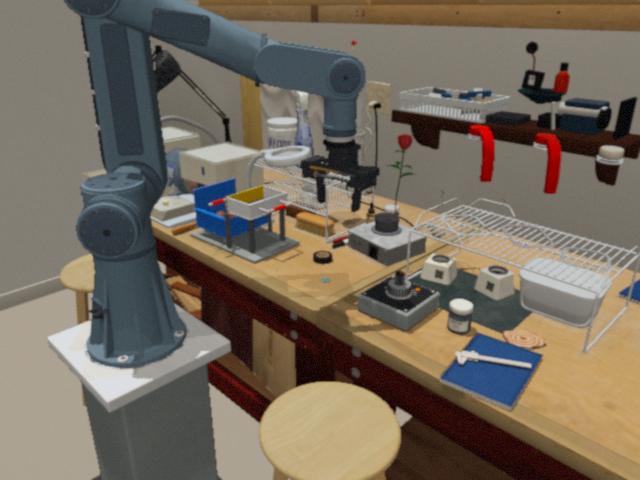

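The top view shows three stones in the tub, at (148,226), (161,215) and (169,244). The tray is empty and level and its gate is shut. The tape (307,201), cabochon (343,235), jar and wall stones are unmoved. Handing in.

```bash
python3 -c "
from rig import env
print(env.job_done())"
```

```text
the job is handed in; nothing more can be done
None
```

The finishing batch is done and handed in after about 52 s of robot time. No verdict is reported back.

**Batch:** Three stones were on the open bench, the black and white one and both red-brown ones; no large tan stone lay there. I put all three in the tray with the gate shut, lowered the gate to its stop, and tipped the tray to about 0.85 rad until all three had slid into the tub. Then I let the tray down level and shut the gate.

**Dial:** I turned the outer ring first; the first turn came up about 0.075 rad short, so I regripped it and corrected. Then I turned the inner knob.

**Last checks:**
- **Stones and tray:** The cameras show three stones in the tub, and the tray empty and level. The gate looks the same as in the first picture.
- **Dial lines:** The green line is within about 0.01 rad of its dot. The orange line is within about 0.02 rad, perhaps slightly short of it. The ring was still on its dot after the knob was turned.
- **Left alone:** The cabochon, tape, jar and the stones by the wall have not moved.

**What disagreed:**
- **Position estimates:** The top and wrist cameras differed by up to about 5 mm in places. I checked the final dial angles by sighting along the line to each dot, which avoids that error.
- **Gate closing force:** While shutting the gate, the wrist force briefly reached about 34 N because my path was a few millimetres low. I corrected it before pressing the gate fully shut.

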